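# Reassemble the leaning burr mill and check its end float

### The job

Put the washed mill back together: thread the dark steel burr onto the leaning shaft first, slots down, turning it until its slots drop over the drive dogs and it is fully home, then thread the brass collar on after it until it sits flat on the burr. Then check the end float: draw the shaft out by its tip to its upper stop and push it fully back in, leaving both rings home and the things standing near the mill where they are.

Things in the scene. Friction and masses are not known exactly. Their poses are not given: they have to be found in the camera images.
- mill: White electric grain mill, fixed to the worktop: base 130 x 116 x 50 mm, out of which a round head (diameter 89 mm) leans 30 degrees from vertical. Origin: under the base, on the worktop, z up. The head and shaft lean towards the mill's own -x (roughly towards the robot). A microwave 0.26 m high, with a handle in front, stands close behind the rings' places: keep the gripper clear.
- shaft_seat (a point): Centre of the shoulder (aluminium disc, diameter 68 mm) on which the burr must rest; it moves in and out with the shaft. z points out along the shaft axis (30 degrees from vertical), x is the mill's x leaned with it. The plain round shaft, diameter 18 mm with a bevelled tip, stands 73 mm out of this point.
- shaft_tip (a point): Centre of the shaft's outer end, 73 mm out along z from shaft_seat, same axes.
- shaft (a joint): End float of the shaft along its axis, m: 0 = fully in (lower stop), 0.010 = drawn out (upper stop). About 8 N of friction holds it anywhere between; less is needed to push in with the rings' weight on it, about 13 N to draw it out.
- burr: Dark steel burr ring, 0.25 kg (varies 20 %), goes on first: flange diameter 66 mm (0 to 14 mm above its underside), hexagonal hub 40 mm across flats on it (14 to 30 mm), through bore 21 mm. Origin: centre of the underside, z towards the hub (up at the start). Six radial slots in the underside, 13 mm wide, 9 mm deep, along 0, 60, 120.. degrees from its x axis. Home: origin at shaft_seat.
- collar: Brass collar ring, 0.15 kg, goes on second: flange diameter 60 mm (0 to 6 mm above its underside), hexagonal hub 36 mm across flats (6 to 24 mm; flats face 0, 60.. degrees from x), through bore 21 mm. Origin: centre of the underside, z towards the hub (up at the start). Home: flange on the burr's hub, origin 30 mm out from shaft_seat; 19 mm of the shaft then stand out of it.
- green_spice: Bystander: spice jar with green lid, 44 mm diameter, 100 mm high, loose. Origin at its underside. Leave alone.
- timer: Bystander: red and white kitchen timer, 62 mm diameter, 43 mm high, loose. Origin at its underside. Leave alone.
- teal_mug: Bystander: teal mug, 82 mm diameter with handle, 90 mm high, loose. Origin at its underside. Leave alone.
- shaft_dogs (a point): On the axis, 8 mm out from shaft_seat: the height of the tops of two steel drive dogs that face each other across the shaft (8 mm wide, 8 mm high, reaching 10 to 30 mm off the axis). They stand at an unknown angle about the axis, which this frame does not tell; friction (1.2 N m) keeps them from turning with the burr.
- burr_hub (a point): Centre of the top of the burr's hub, 30 mm above its origin, same axes. The hub's flats face 0, 60, 120.. degrees from x. On the shaft the burr stops 8 mm short of home unless two slots stand over the dogs (to about 4 degrees): turn it, by up to 60 degrees, and try again until it drops.

How it is judged:
By the outcome, as a careful person would: the job done as asked, in the order asked, and still so for the second after the job is handed in, with the robot touching nothing.
It also fails if it takes over 64 s, if anything falls off the work surface, if the arm or the gripper's body presses on something with over 40 N, if the wrist force passes 120 N, or if a joint passes its speed limit or range.

### The arm

A 6-joint arm with a two-finger parallel gripper is mounted at the origin on a cart in front of the work surface, level with it; the furniture and walls round the work are solid. World frame = base frame: x ahead of the robot, y to its left, z up, the work surface at z = 0. Lengths are in mm, angles in rad, forces in N, time in s.
With the tool pointing down it reaches from about 275 to 1000 mm from the base axis. Payload 8.4 kg.
Tool frame: the origin (TCP) lies midway between the tips of the shut fingers; the grasp point (between the pads) lies 19 mm behind it; z points along the fingers, y is the line along which they close (so a half turn about z gives the same grasp; the last joint's range is limited). The gripper opens to 85 mm and grips with 20 to 120 N. Pads are 22 mm wide; open, the fingers measure 114 mm over their backs; the gripper's body (76 mm by 85 mm) begins 54 mm behind the grasp point. The pads swing forward as they close: fully open they stand 13 mm farther back than shut.
Start: joints at [-1.33, 0.353, 1.633, -0, 1.155, -0.002], TCP at [150.262, -606.671, 231.281] pointing down, gripper open.
Joint ranges: [-2.63, 2.63], [-0.92, 2.1], [0.06, 2.66], [-1.3, 4.44], [0, 2.69], [-3.02, 3.02]. Speed limits (rad/s): [2.22, 2.22, 2.79, 3.14, 3.14, 3.14].

### API

Orientations are given as [roll, pitch, yaw] about the fixed x, y, z axes, in that order (R = Rz(yaw) Ry(pitch) Rx(roll)).
In Python, from rig import monitor, imaging, r gives the robot as it stands.
- The arm moves only by the tool drive_tool, never from a script. Its argument "plan" is a list of rows, each an object of numbers: "x", "y", "z": the shift along the tool's x, y, z in units of 50 mm (1.0 is 50 mm); "ax", "ay", "az": the turn, a rotation vector about the tool's x, y, z in units of 6 degrees (1.0 is 6 degrees); "hand": the finger opening in mm, from 0 to 85.4. In form: [{"x": .., "y": .., "z": .., "ax": .., "ay": .., "az": .., "hand": ..}, ...]. A call has 1 to 8 rows; each row is the pose to reach, as a shift and turn from the pose commanded when the call began, along the tool's axes at that moment; what a row does not reach only later rows make up. A row lasts 1/10 s, in which the tool goes at most 50 mm and 8.59 degrees, less where a joint would pass 70% of its speed; a pose out of reach is approached as far as the arm can. A call with a gripper value outside its range is refused whole. The fingers move at their own pace and stop on an object; "grip_force" is the grip in N (left out, the last holds). Time passes only in rows, so rows that repeat a pose let the fingers close. It gives the time, the measured TCP pose, the force, the opening and the grip force at its end, in the units of the state.
- monitor.sense(): the state, without advancing time (a new reading comes with each control period).
- imaging.grab_frame(name): name is "side" or "top"; returns the picture (480x640x3 uint8, red, green, blue); there is no depth.
- imaging.camera_info(name): a dict with "mtx" (3x3 intrinsics, pixels), "R" (3x3) and "t" (3): a world point X has camera coordinates R X + t. Camera axes: x right, y down, z forward; pixel columns grow to the right and rows downward; lengths in mm; the calibration is good to about 2 mm. A picture is of the moment at which its call begins. camera_info takes no time and is no camera call.
- r.sign_off(): hands the job in; it is judged then, once.
The state is a dict: "clock": time; "qpos": joint angles; "qvel": joint speeds; "joint_efforts": joint torques, N m; "eef_pos": TCP position; "tcp_rot": TCP orientation; "contact_force": force on the tool from outside, world axes, zero at the start; "wrist_torque": the same for the moment, N m; "opening": opening from 0.0 (shut) to 1.0 (fully open); "grasp_force": force on a finger pad.
Only numpy, scipy, OpenCV 4.12 (cv2) and the standard library are available. Lean on these libraries where they do the work, as an engineer would, in place of code of your own. Each camera call takes 0.05 s, during which the arm holds its last target. There are 200 camera calls.

## Working session

There is one attempt and no reset: what is moved stays moved. The work goes in short steps, Python scripts to look and compute and a tool call to move; the robot and the scene stay as the last step left them, time stands still between calls to the robot, and variables do not carry over. Pictures are saved under pics/ and viewed, at most 10 in all, crops included, and the job is handed in when it is done.

Besides the shell and the picture viewer there is one more tool, called after "Call:" as name(argument=value, ...), one argument or row to a line, values as JSON. drive_tool: Moves the arm, as the interface text tells. Its arguments: {"type":"object","properties":{"plan":{"type":"array","items":{"type":"object","properties":{"x":{"type":"number"},"y":{"type":"number"},"z":{"type":"number"},"ax":{"type":"number"},"ay":{"type":"number"},"az":{"type":"number"},"hand":{"type":"number"}}}},"grip_force":{"type":"number"}},"required":["plan"]}

```bash
mkdir -p pics; ls; python3 - <<'E'
from rig import monitor, imaging, r
import cv2
for n in("side","top"):
    f=imaging.grab_frame(n); cv2.imwrite(f"pics/{n}0.png",f[:,:,::-1]); c=imaging.camera_info(n); print(n,c)
print(monitor.sense())
E
```

```text
pics
side {'mtx': array([[526.96625184,   0.        , 323.47433237],
       [  0.        , 526.96625184, 234.5243812 ],
       [  0.        ,   0.        ,   1.        ]]), 'R': array([[ 0.99990573, -0.00863569, -0.0106749 ],
       [-0.01341901, -0.44992809, -0.89296397],
       [ 0.00290842,  0.89302304, -0.45000155]]), 't': array([-509.72053969,  159.50033095, 1581.71362764])}
top {'mtx': array([[609.28067415,   0.        , 317.52108316],
       [  0.        , 609.28067415, 241.01261807],
       [  0.        ,   0.        ,   1.        ]]), 'R': array([[ 0.00856474, -0.99981346, -0.01731166],
       [-0.98245099, -0.00518767, -0.18644878],
       [ 0.18632419,  0.01860474, -0.98231215]]), 't': array([  95.05446691,  525.85720554, 1427.17076507])}
{'clock': 0.1, 'qpos': array([-1.33039473e+00,  3.53601348e-01,  1.63403986e+00,  1.11339650e-05,
        1.15517530e+00, -2.41836356e-03]), 'qvel': array([-0.0022514 , -0.0013117 , -0.00272603, -0.0008727 ,  0.00011394,
       -0.00078741]), 'joint_efforts': array([-3.71647311e-04, -6.06354189e+01, -3.42820323e+01, -2.45481817e-05,
        3.91191454e-03, -1.58224572e-05]), 'eef_pos': array([ 150.17048725, -606.27001431,  230.6312312 ]), 'tcp_rot': array([-3.14036883e+00, -1.31402684e-05,  2.42815448e-01]), 'contact_force': array([ 0.60223511,  0.44278737, -0.2914155 ]), 'wrist_torque': array([ 0.00193693, -0.01174846,  0.01930871]), 'grasp_force': 0.0, 'opening': 0.9979775818826329}
```

View pics/side0.png

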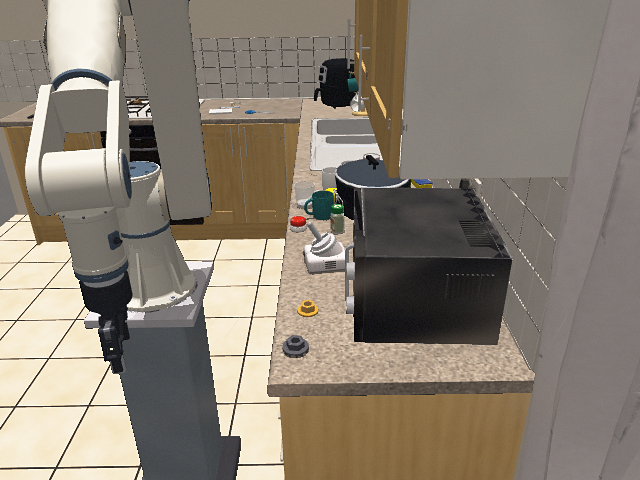

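View pics/top0.png

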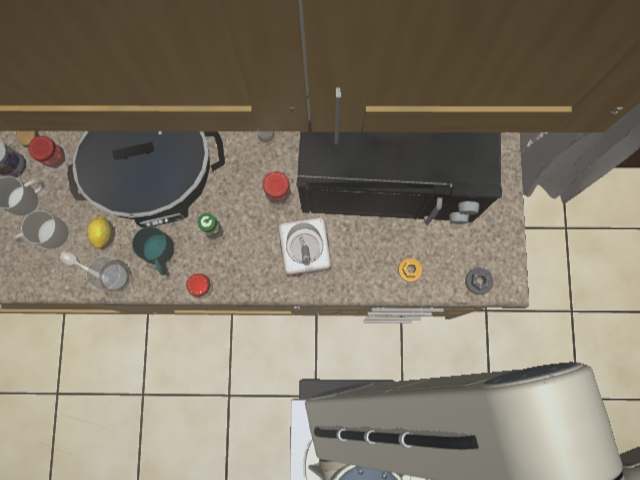

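The side view shows the burr at about (295,346), the collar at (307,309) and the mill at (323,250). The top view shows the burr at (480,281), the collar at (411,270) and the mill at (305,247). I'll enlarge these next.

```bash
python3 - <<'E'
import cv2,numpy as np
t=cv2.imread("pics/top0.png");s=cv2.imread("pics/side0.png")
def c(im,u,v,w,h,k): return cv2.resize(im[v:v+h,u:u+w],None,fx=k,fy=k,interpolation=cv2.INTER_CUBIC)
# top row: mill top (60x60 @5 =300) , collar 40x40@6... 
a=c(t,275,210,65,75,4); b=c(t,390,250,40,40,7); d=c(t,460,260,40,40,7)
e=c(s,295,215,65,60,4); f=c(s,290,295,35,30,8); g=c(s,275,330,40,30,7)
I=np.zeros((600,800,3),np.uint8)
def put(im,x,y): I[y:y+im.shape[0],x:x+im.shape[1]]=im
put(a,0,0);put(b,260,0);put(d,540,0);put(e,0,300);put(f,260,300);put(g,540,300)
cv2.imwrite("pics/crop.png",I)
E
```

```text
Traceback (most recent call last):
ValueError: could not broadcast input array from shape (280,280,3) into shape (280,260,3)
```

```bash
python3 - <<'E'
import cv2,numpy as np
t=cv2.imread("pics/top0.png");s=cv2.imread("pics/side0.png")
def c(im,u,v,w,h,k): return cv2.resize(im[v:v+h,u:u+w],None,fx=k,fy=k,interpolation=cv2.INTER_CUBIC)
a=c(t,275,210,65,75,4); b=c(t,390,250,40,40,6); d=c(t,460,260,40,40,6)
e=c(s,295,215,65,60,4); f=c(s,290,295,35,30,7); g=c(s,275,330,40,30,6)
I=np.zeros((600,800,3),np.uint8)
def put(im,x,y): I[y:y+im.shape[0],x:x+im.shape[1]]=im
put(a,0,0);put(b,260,0);put(d,540,0);put(e,0,300);put(f,260,300);put(g,540,300)
cv2.imwrite("pics/crop.png",I)
E
```

```text
(no output)
```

View pics/crop.png

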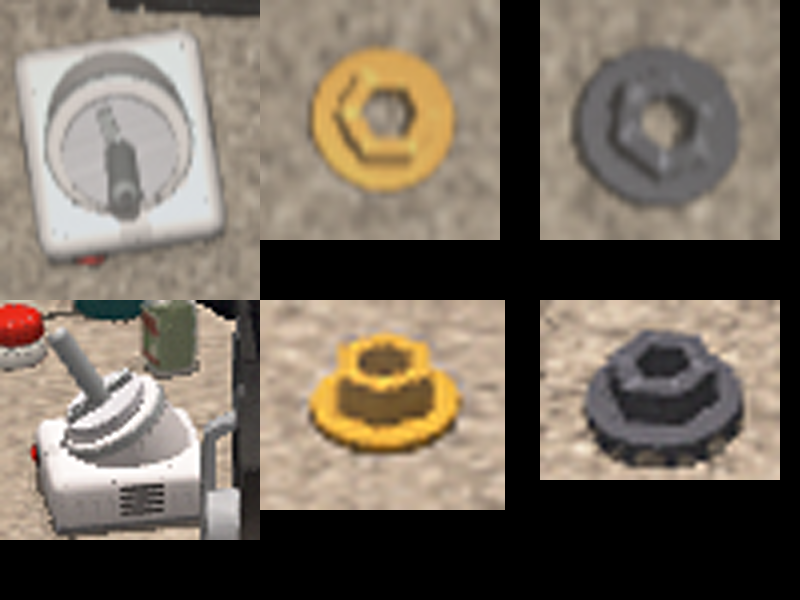

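```bash
cat > h.py <<'E'
import numpy as np,cv2
from scipy.optimize import least_squares
from rig import monitor, imaging, r
C={n:imaging.camera_info(n) for n in("side","top")}
def proj(n,X):
    c=C[n]; p=(np.atleast_2d(X)@c["R"].T+c["t"])@c["mtx"].T; return p[:,:2]/p[:,2:]
def onz(n,uv,z):
    c=C[n]; d=c["R"].T@np.linalg.solve(c["mtx"],[*uv,1]); o=-c["R"].T@c["t"]; return o+d*(z-o[2])/d[2]
def tri(obs,z=None):
    f=lambda X:np.concatenate([(proj(n,X)[0]-uv) for n,uv in obs.items()]+([[(X[2]-z)*3]] if z is not None else []))
    s=least_squares(f,[500,-100,50]); return s.x,s.fun
E
python3 - <<'E'
from h import *
np.set_printoptions(precision=1,suppress=True)
b=tri({"top":(480.25,280.1),"side":(295.25,339.25)},30);print("burr",*b)
c=tri({"top":(410.9,268.4),"side":(307.9,302.9)},24);print("collar",*c)
t=tri({"top":(306.1,258.9),"side":(309.6,223.9)});print("tip",*t)
K=np.array([onz("top",(275+(x+.5)/4-.5,210+(y+.5)/4-.5),50) for x,y in[(18,55),(183,35),(222,238),(48,258)]])
print(K,K.mean(0)); 
for i in range(4): d=K[(i+1)%4]-K[i];print(np.hypot(*d[:2]),np.degrees(np.arctan2(d[1],d[0])))
E
```

```text
burr [ 436.2 -295.2   30. ] [-0.1 -0.5 -0.6  0.1 -0. ]
collar [ 464.4 -129.    24. ] [-0.2 -0.5 -0.5  0.3  0. ]
tip [467.2 122.4 146.1] [-0.1 -0.6 -0.8  0.2]
[[568.6 192.8  50. ]
 [581.6  92.2  50. ]
 [456.6  67.8  50. ]
 [443.9 172.3  50. ]] [512.7 131.3  50. ]
101.45707603459023 -82.65096376822355
127.2844340502683 -168.9494071618579
105.21637540799763 96.96537844305978
126.39309875520743 9.371449689975039
```

```bash
cat > ov.py <<'E'
from h import *
def circ(c,R,rad,n=60):
    a=np.linspace(0,2*np.pi,n); return c+rad*(np.cos(a)[:,None]*R[:,0]+np.sin(a)[:,None]*R[:,1])
def hexa(c,R,af):
    a=np.radians(30+60*np.arange(7)); k=af/2/np.cos(np.pi/6); return c+k*(np.cos(a)[:,None]*R[:,0]+np.sin(a)[:,None]*R[:,1])
def Rz(a): a=np.radians(a);return np.array([[np.cos(a),-np.sin(a),0],[np.sin(a),np.cos(a),0],[0,0,1]])
def Ry(a): a=np.radians(a);return np.array([[np.cos(a),0,np.sin(a)],[0,1,0],[-np.sin(a),0,np.cos(a)]])
def over(im,n,u,v,w,h,k,curves):
    I=cv2.resize(im[v:v+h,u:u+w],None,fx=k,fy=k,interpolation=cv2.INTER_CUBIC)
    for X,col in curves:
        p=(proj(n,X)-[u,v]+.5)*k
        cv2.polylines(I,[np.round(p*8).astype(int)],False,col,1,cv2.LINE_AA,3)
    return I
def ring(o,R,fd,fh,af,hh): # flange, hub
    z=R[:,2];return [(circ(o,R,fd/2),(0,0,255)),(circ(o+fh*z,R,fd/2),(0,255,255)),(hexa(o+fh*z,R,af),(255,0,0)),(hexa(o+hh*z,R,af),(0,255,0)),(circ(o+hh*z,R,10.5),(255,0,255))]
def shaft(T,yaw):
    R=Rz(yaw)@Ry(-30);z=R[:,2];S=T-73*z
    return R,S,[(circ(T,R,7.5),(0,255,255)),(circ(S+69*z,R,9),(0,255,0)),(circ(S+30*z,R,9),(0,255,0)),(circ(S,R,34),(255,0,0)),(circ(S,R,9),(0,0,255)),(np.array([S,T]),(0,0,255))]
E
cat > o1.py <<'E'
from ov import *
t=cv2.imread("pics/top0.png");s=cv2.imread("pics/side0.png")
I=np.zeros((600,800,3),np.uint8)
M=shaft(np.array([467.2,122.4,146.1]),9.5)[2]
B=ring(np.array([436.2,-295.2,0]),Rz(20),66,14,40,30); K=ring(np.array([464.4,-129,0]),Rz(30),60,6,36,24)
for (x,y,im,n,*a) in [(0,0,t,"top",280,215,45,55,6),(270,0,t,"top",394,254,32,32,8),(530,0,t,"top",464,264,32,34,8),
 (0,330,s,"side",300,218,45,45,6),(270,330,s,"side",292,296,32,27,8),(530,330,s,"side",278,332,34,28,8)]:
    c=over(im,n,*a,B+K+M); I[y:y+c.shape[0],x:x+c.shape[1]]=c
cv2.imwrite("pics/o1.png",I)
E
python3 o1.py
```

```text
Traceback (most recent call last):
  File "o1.py", line 8, in <module>
    c=over(im,n,*a,B+K+M); I[y:y+c.shape[0],x:x+c.shape[1]]=c
                           ~^^^^^^^^^^^^^^^^^^^^^^^^^^^^^^^
ValueError: could not broadcast input array from shape (224,272,3) into shape (224,270,3)
```

```bash
sed -i 's/278,332,34,28/278,332,33,28/' o1.py; python3 o1.py
```

```text
(no output)
```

View pics/o1.png

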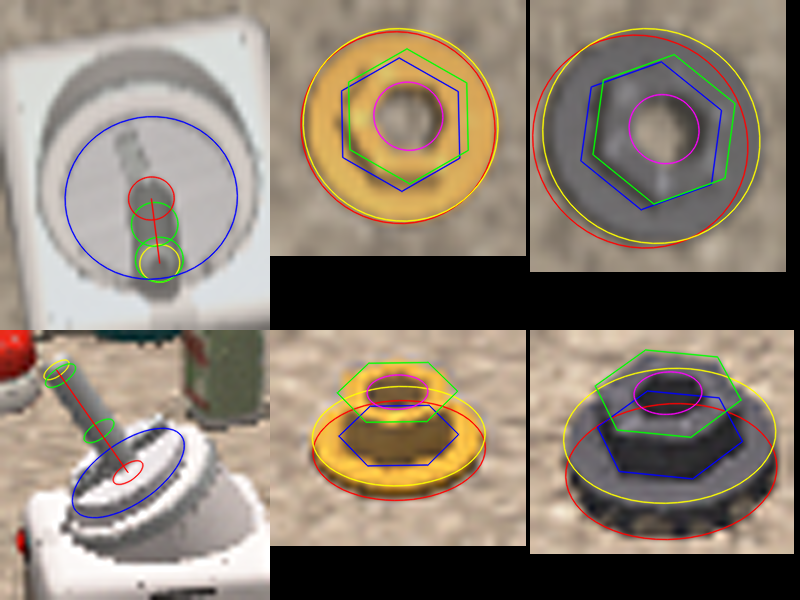

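```bash
cat > o2.py <<'E'
from ov import *
t=cv2.imread("pics/top0.png");s=cv2.imread("pics/side0.png")
I=np.zeros((600,800,3),np.uint8)
M=shaft(np.array([467.2,122.4,146.1]),9.5)[2]
for (x,y,im,n,*a) in [(0,0,t,"top",290,226,33,44,12),(400,0,s,"side",303,218,33,38,12)]:
    c=over(im,n,*a,M if 0 else []); c=cv2.convertScaleAbs(c,alpha=1.3,beta=-30)
    w,h=a[2],a[3]
    for i in range(0,w,5): cv2.putText(c,str(a[0]+i),(int((i+.5)*12)-10,10),0,.35,(0,0,255)); cv2.line(c,(int((i+.5)*12),12),(int((i+.5)*12),18),(0,0,255))
    for i in range(0,h,5): cv2.putText(c,str(a[1]+i),(0,int((i+.5)*12)+4),0,.35,(0,0,255));cv2.line(c,(24,int((i+.5)*12)),(30,int((i+.5)*12)),(0,0,255))
    I[y:y+c.shape[0],x:x+c.shape[1]]=c
cv2.imwrite("pics/o2.png",I)
E
python3 o2.py
```

```text
(no output)
```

View pics/o2.png

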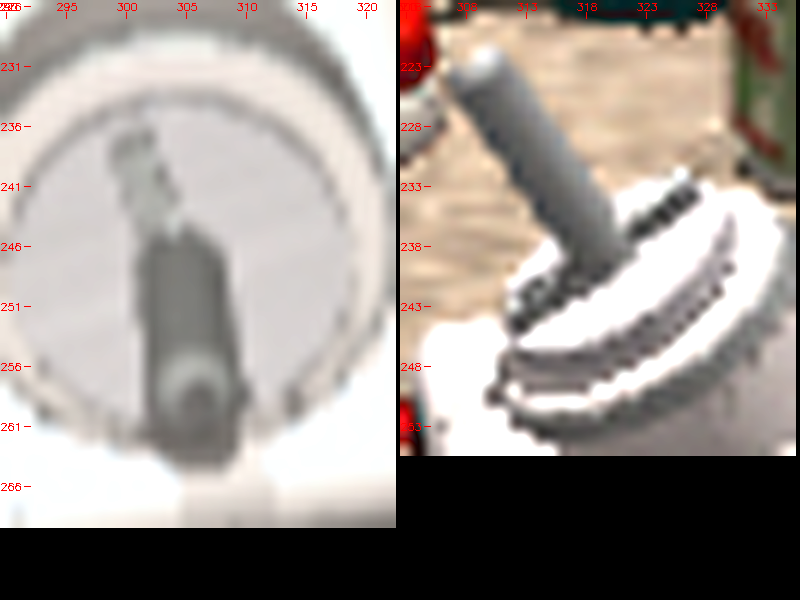

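```bash
cat > pl.py <<'E'
from ov import *
from scipy.spatial.transform import Rotation as Ro
np.set_printoptions(precision=3,suppress=True)
P0=np.array([150.262,-606.671,231.281]); R0=Ro.from_euler('xyz',[-3.14036883,0,.2428]).as_matrix()
T=np.array([467.2,122.4,146.1]); YAW=9.5
RS=Rz(YAW)@Ry(-30); S=T-73*RS[:,2]
def down(ya): # tool pointing down, tool y along world angle ya deg
    y=np.array([np.cos(np.radians(ya)),np.sin(np.radians(ya)),0]);z=np.array([0,0,-1.]);return np.column_stack([np.cross(y,z),y,z])
def lean(ya): # tool along -shaft, tool y at angle ya in seat frame
    y=RS@np.array([np.cos(np.radians(ya)),np.sin(np.radians(ya)),0]);z=-RS[:,2];return np.column_stack([np.cross(y,z),y,z])
def rel(Pc,Rc,P,R):
    d=Rc.T@(np.asarray(P)-Pc)/50; w=np.degrees(Ro.from_matrix(Rc.T@R).as_rotvec())/6
    return dict(zip("x y z ax ay az".split(),np.round(np.r_[d,w],3)))
def step(Pc,Rc,m): # commanded pose after a row
    P=Pc+Rc@np.array([m.get(k,0) for k in"xyz"])*50; w=np.radians(6*np.array([m.get(k,0) for k in("ax","ay","az")]))
    return P,Rc@Ro.from_rotvec(w).as_matrix()
def now():
    s=monitor.sense();return s["eef_pos"],Ro.from_euler('xyz',s["tcp_rot"]).as_matrix(),s
E
python3 - <<'E'
from pl import *
print("seat",S,"axis",RS[:,2])
def seatplane(uv,h):
    c=C["top"];d=c["R"].T@np.linalg.solve(c["mtx"],[*uv,1]);o=-c["R"].T@c["t"];p=S+h*RS[:,2];n=RS[:,2]
    X=o+d*(n@(p-o))/(n@d);return RS.T@(X-S)
for x,y in[(131,138),(168,222),(112,150),(150,230),(150,125),(185,215)]: print(seatplane((290+(x+.5)/12-.5,226+(y+.5)/12-.5),8))
print("micro",onz("top",(370,212),250),onz("top",(433,222),200),onz("top",(462,218),150))
for ya in(-100,-40,20): print(ya,rel(P0,R0,[436.2,-295.2,100],down(ya)))
E
```

```text
seat [503.199 128.424  82.88 ] axis [-0.493 -0.083  0.866]
[30.143  5.647  8.   ]
[11.819  1.166  8.   ]
[28.319  9.678  8.   ]
[10.767  4.893  8.   ]
[32.168  1.587  8.   ]
[12.698 -2.336  8.   ]
micro [550.11  -15.143 250.   ] [ 540.312 -155.602  200.   ] [ 561.055 -230.039  150.   ]
-100 {'x': np.float64(7.049), 'y': np.float64(-4.669), 'z': np.float64(2.631), 'ax': np.float64(-0.012), 'ay': np.float64(0.002), 'az': np.float64(3.985)}
-40 {'x': np.float64(7.049), 'y': np.float64(-4.669), 'z': np.float64(2.631), 'ax': np.float64(-0.011), 'ay': np.float64(-0.004), 'az': np.float64(-6.015)}
20 {'x': np.float64(7.049), 'y': np.float64(-4.669), 'z': np.float64(2.631), 'ax': np.float64(-0.009), 'ay': np.float64(-0.01), 'az': np.float64(-16.015)}
```

Call:
drive_tool(
  plan=[
    {"x": 7.05,"y": -4.67,"z": 2.63,"ax": -0.012,"az": 3.98,"hand": 62},
    {"x": 7.05,"y": -4.67,"z": 2.63,"ax": -0.012,"az": 3.98,"hand": 62},
    {"x": 7.05,"y": -4.67,"z": 2.63,"ax": -0.012,"az": 3.98,"hand": 62},
    {"x": 7.05,"y": -4.67,"z": 2.63,"ax": -0.012,"az": 3.98,"hand": 62},
    {"x": 7.05,"y": -4.67,"z": 2.63,"ax": -0.012,"az": 3.98,"hand": 62},
    {"x": 7.05,"y": -4.67,"z": 2.63,"ax": -0.012,"az": 3.98,"hand": 62},
    {"x": 7.05,"y": -4.67,"z": 2.63,"ax": -0.012,"az": 3.98,"hand": 62},
    {"x": 7.05,"y": -4.67,"z": 2.63,"ax": -0.012,"az": 3.98,"hand": 62},
  ],
  grip_force=40,
)

```text
invalid input
```

Call:
drive_tool(
  plan=[
    {"x": 1.0,"y": -0.66,"z": 0.37,"ax": 0,"ay": 0,"az": 0.5,"hand": 62},
  ],
)

```text
clock: 0.2
eef_pos: [181.0, -575.3, 217.8]
tcp_rot: [3.136, 0.001, 0.187]
contact_force: [1.7, 0.0, -1.0]
opening: 0.857
grasp_force: 0.0
```

```bash
python3 -c "
from h import *
print(monitor.sense())"
```

```text
{'clock': 0.2, 'qpos': array([-1.26767295e+00,  3.29635574e-01,  1.69925534e+00, -1.53413082e-03,
        1.10766991e+00,  1.17171062e-01]), 'qvel': array([ 0.72537267, -0.25484949,  0.78172627,  0.04022398, -0.4719237 ,
        1.28531132]), 'joint_efforts': array([-11.0466671 , -55.92915058, -36.40246511,  -0.75467901,
         1.40192986,  -3.48607443]), 'eef_pos': array([ 181.0044279 , -575.27997061,  217.75069796]), 'tcp_rot': array([3.13643494e+00, 7.78342937e-04, 1.86632219e-01]), 'contact_force': array([ 1.67467697e+00,  1.95498532e-04, -1.03692927e+00]), 'wrist_torque': array([ 0.00387912, -0.0340415 , -0.05320759]), 'grasp_force': 0.0, 'opening': 0.8574248882884501}
```

```bash
cat >> pl.py <<'E'
import json,os
def cmd():
    P,R=P0,R0
    for m in json.load(open("log.json")): P,R=step(P,R,m)
    return P,R
def log(*ms):
    L=json.load(open("log.json")) if os.path.exists("log.json") else []
    json.dump(L+list(ms),open("log.json","w"))
E
python3 - <<'E'
from pl import *
log(dict(x=1,y=-.66,z=.37,az=.5)); print(*cmd()); print(rel(*cmd(),[436.2,-295.2,80],down(-100)))
E
```

```text
[ 190.856 -562.596  212.821] [[ 0.982  0.189 -0.   ]
 [ 0.189 -0.982  0.001]
 [-0.    -0.001 -1.   ]]
{'x': np.float64(5.831), 'y': np.float64(-4.319), 'z': np.float64(2.661), 'ax': np.float64(-0.011), 'ay': np.float64(0.003), 'az': np.float64(3.485)}
```

Call:
drive_tool(
  plan=[
    {"x": 5.83,"y": -4.32,"z": 2.66,"ax": 0,"ay": 0,"az": 3.48,"hand": 62},
    {"x": 5.83,"y": -4.32,"z": 2.66,"ax": 0,"ay": 0,"az": 3.48,"hand": 62},
    {"x": 5.83,"y": -4.32,"z": 2.66,"ax": 0,"ay": 0,"az": 3.48,"hand": 62},
    {"x": 5.83,"y": -4.32,"z": 2.66,"ax": 0,"ay": 0,"az": 3.48,"hand": 62},
    {"x": 5.83,"y": -4.32,"z": 2.66,"ax": 0,"ay": 0,"az": 3.48,"hand": 62},
    {"x": 5.83,"y": -4.32,"z": 2.66,"ax": 0,"ay": 0,"az": 3.48,"hand": 62},
    {"x": 5.83,"y": -4.32,"z": 2.66,"ax": 0,"ay": 0,"az": 3.48,"hand": 62},
    {"x": 5.83,"y": -4.32,"z": 2.66,"ax": 0,"ay": 0,"az": 3.48,"hand": 62},
  ],
)

```text
clock: 1.0
eef_pos: [429.0, -301.9, 82.4]
tcp_rot: [-3.141, 0.001, -0.173]
contact_force: [-0.1, -0.1, 0.9]
opening: 0.722
grasp_force: 0.0
```

Call:
drive_tool(
  plan=[
    {"x": 0,"y": 0,"z": 0,"ax": 0,"ay": 0,"az": 0,"hand": 62},
    {"x": 0,"y": 0,"z": 0.7,"ax": 0,"ay": 0,"az": 0,"hand": 58},
    {"x": 0,"y": 0,"z": 1.1,"ax": 0,"ay": 0,"az": 0,"hand": 54},
    {"x": 0,"y": 0,"z": 1.3,"ax": 0,"ay": 0,"az": 0,"hand": 52},
    {"x": 0,"y": 0,"z": 1.32,"ax": 0,"ay": 0,"az": 0,"hand": 52},
    {"x": 0,"y": 0,"z": 1.32,"ax": 0,"ay": 0,"az": 0,"hand": 44},
    {"x": 0,"y": 0,"z": 1.32,"ax": 0,"ay": 0,"az": 0,"hand": 36},
    {"x": 0,"y": 0,"z": 1.32,"ax": 0,"ay": 0,"az": 0,"hand": 34},
  ],
  grip_force=40,
)

```text
clock: 1.8
eef_pos: [428.5, -305.0, 18.5]
tcp_rot: [3.141, -0.002, -0.174]
contact_force: [-1.7, -0.6, 2.1]
opening: 0.453
grasp_force: 40.8
```

```bash
python3 - <<'E'
from pl import *
log(dict(x=5.83,y=-4.32,z=2.66,az=3.48),dict(z=1.32)); print(cmd()[0],now()[0])
f={n:imaging.grab_frame(n)[:,:,::-1] for n in("top","side")}
for n in f: cv2.imwrite(f"pics/{n}1.png",f[n])
I=np.zeros((480,800,3),np.uint8)
a=over(f["top"],"top",445,245,65,80,6,[]);b=over(f["side"],"side",265,290,60,70,6,[])
I[:480,:390]=a;I[:420,400:760]=b;cv2.imwrite("pics/o3.png",I)
E
```

```text
[ 436.141 -295.086   14.067] [ 428.459 -304.972   18.514]
```

View pics/o3.png

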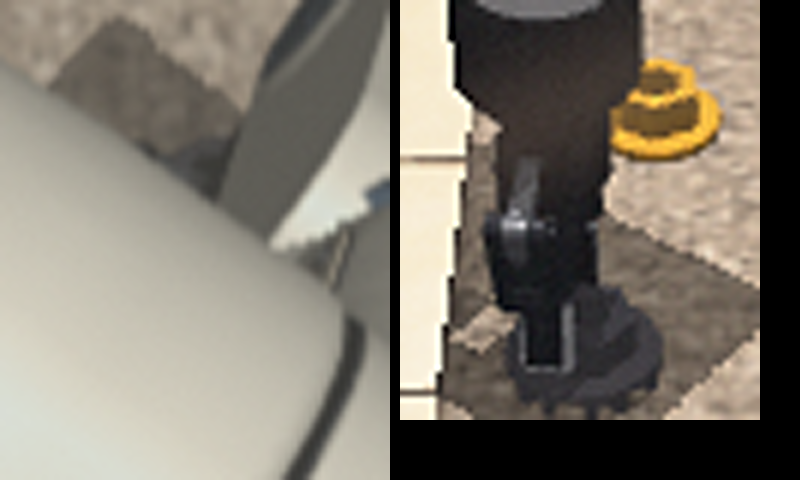

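The gripper closed off-centre: the side view shows the fingers at about (290,345), left of the burr's middle. The row limit had cut my first move short. I'll open, shift 6 mm along tool x, lower and grip again.

Call:
drive_tool(
  plan=[
    {"x": 0,"y": 0,"z": 0,"ax": 0,"ay": 0,"az": 0,"hand": 56},
    {"x": 0,"y": 0,"z": 0,"ax": 0,"ay": 0,"az": 0,"hand": 56},
    {"x": 0.12,"y": 0,"z": 0.04,"ax": 0,"ay": 0,"az": 0,"hand": 56},
    {"x": 0.12,"y": 0,"z": 0.09,"ax": 0,"ay": 0,"az": 0,"hand": 56},
    {"x": 0.12,"y": 0,"z": 0.09,"ax": 0,"ay": 0,"az": 0,"hand": 46},
    {"x": 0.12,"y": 0,"z": 0.09,"ax": 0,"ay": 0,"az": 0,"hand": 34},
    {"x": 0.12,"y": 0,"z": 0.09,"ax": 0,"ay": 0,"az": 0,"hand": 34},
    {"x": 0.12,"y": 0,"z": 0.09,"ax": 0,"ay": 0,"az": 0,"hand": 34},
  ],
  grip_force=40,
)

```text
clock: 2.7
eef_pos: [433.8, -305.1, 12.9]
tcp_rot: [-3.141, 0.0, -0.174]
contact_force: [-1.1, 0.6, -0.2]
opening: 0.456
grasp_force: 40.6
```

Call:
drive_tool(
  plan=[
    {"x": 0,"y": 0,"z": 0,"ax": 0,"ay": 0,"az": 0,"hand": 34},
    {"x": 0,"y": 0,"z": -0.2,"ax": 0,"ay": 0,"az": 0,"hand": 34},
    {"x": 0,"y": 0,"z": -0.8,"ax": 0,"ay": 0,"az": 0,"hand": 34},
    {"x": 0,"y": 0,"z": -1.6,"ax": 0,"ay": 0,"az": 0,"hand": 34},
    {"x": 0,"y": 0,"z": -2.4,"ax": 0,"ay": 0,"az": 0,"hand": 34},
    {"x": 0,"y": 0,"z": -2.9,"ax": 0,"ay": 0,"az": 0,"hand": 34},
    {"x": 0,"y": 0,"z": -2.9,"ax": 0,"ay": 0,"az": 0,"hand": 34},
  ],
  grip_force=60,
)

```text
clock: 3.4
eef_pos: [435.7, -306.7, 162.2]
tcp_rot: [3.138, -0.006, -0.174]
contact_force: [-0.3, 0.0, -2.5]
opening: 0.451
grasp_force: 61.2
```

```bash
python3 - <<'E'
from pl import *
P,R,s=now();print(P,s["tcp_rot"],s["contact_force"],s["wrist_torque"],s["opening"]*85.4)
f={n:imaging.grab_frame(n)[:,:,::-1] for n in("top","side")}
for n in f: cv2.imwrite(f"pics/{n}2.png",f[n])
# held ring: origin guess 16mm beyond... 
def held(P,R,d=16): 
    o=P+R[:,2]*d; y=R[:,1]; z=-R[:,2]; return o,np.column_stack([y,np.cross(z,y),z])
I=np.zeros((600,800,3),np.uint8)
o,RR=held(P,R); print(proj("top",o),proj("side",o))
for k,n in enumerate(f):
    u,v=proj(n,o)[0].astype(int)-[30,40]
    I[:480,k*400:k*400+360]=over(f[n],n,u,v,60,80,6,ring(o,RR,66,14,40,30) if k else ring(o,RR,66,14,40,30))
cv2.imwrite("pics/o4.png",I)
E
```

```text
[ 435.745 -306.749  162.239] [ 3.138 -0.006 -0.174] [-0.309  0.028 -2.466] [-0.008 -0.025  0.04 ] 38.526604433639086
[[498.202 273.29 ]] [[292.599 302.817]]
```

View pics/o4.png

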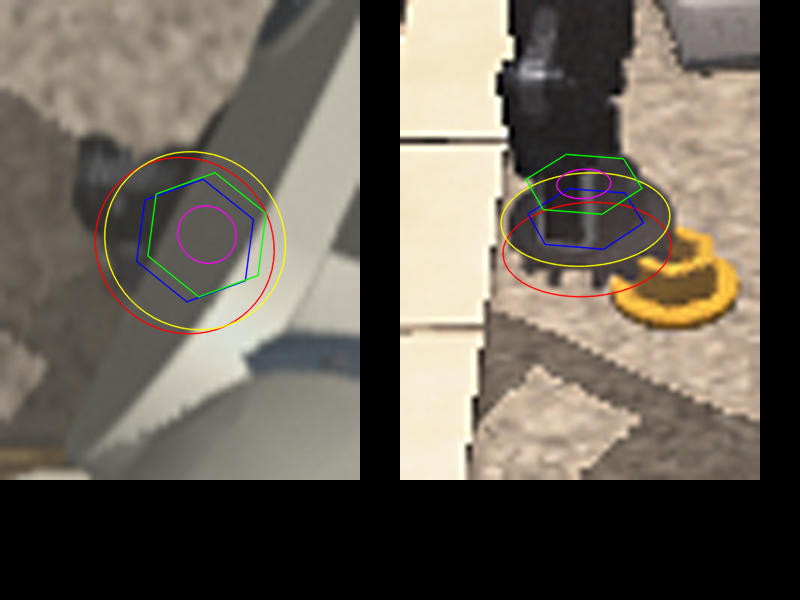

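```bash
python3 - <<'E'
from pl import *
P,R,s=now();print(P)
for ya in (-106.5,-46.5): print(rel(P,R,S+(110+12.9)*RS[:,2],lean(ya)))
E
```

```text
[ 433.74  -305.31   158.385]
{'x': np.float64(-1.292), 'y': np.float64(-8.374), 'z': np.float64(-0.624), 'ax': np.float64(1.549), 'ay': np.float64(4.749), 'az': np.float64(-0.482)}
{'x': np.float64(-1.292), 'y': np.float64(-8.374), 'z': np.float64(-0.624), 'ax': np.float64(-1.086), 'ay': np.float64(5.136), 'az': np.float64(-10.243)}
```

Call:
drive_tool(
  plan=[
    {"x": -1.29,"y": -8.37,"z": -0.62,"ax": 1.55,"ay": 4.75,"az": -0.48,"hand": 34},
    {"x": -1.29,"y": -8.37,"z": -0.62,"ax": 1.55,"ay": 4.75,"az": -0.48,"hand": 34},
    {"x": -1.29,"y": -8.37,"z": -0.62,"ax": 1.55,"ay": 4.75,"az": -0.48,"hand": 34},
    {"x": -1.29,"y": -8.37,"z": -0.62,"ax": 1.55,"ay": 4.75,"az": -0.48,"hand": 34},
    {"x": -1.29,"y": -8.37,"z": -0.62,"ax": 1.55,"ay": 4.75,"az": -0.48,"hand": 34},
    {"x": -1.29,"y": -8.37,"z": -0.62,"ax": 1.55,"ay": 4.75,"az": -0.48,"hand": 34},
    {"x": -1.29,"y": -8.37,"z": -0.62,"ax": 1.55,"ay": 4.75,"az": -0.48,"hand": 34},
    {"x": -1.29,"y": -8.37,"z": -0.62,"ax": 1.55,"ay": 4.75,"az": -0.48,"hand": 34},
  ],
  grip_force=60,
)

```text
clock: 4.3
eef_pos: [439.2, 29.8, 179.3]
tcp_rot: [-2.983, -0.49, -0.163]
contact_force: [0.2, -0.8, -2.4]
opening: 0.459
grasp_force: 61.5
```

Call:
drive_tool(
  plan=[
    {"x": 0,"y": 0,"z": 0,"ax": 0,"ay": 0,"az": 0,"hand": 34},
    {"x": 0,"y": 0,"z": 0,"ax": 0,"ay": 0,"az": 0,"hand": 34},
    {"x": 0,"y": 0,"z": 0,"ax": 0,"ay": 0,"az": 0,"hand": 34},
  ],
)

```text
clock: 4.6
eef_pos: [440.1, 27.7, 179.8]
tcp_rot: [-2.983, -0.491, -0.163]
contact_force: [-0.5, 0.1, -2.1]
opening: 0.453
grasp_force: 61.5
```

```bash
python3 - <<'E'
from pl import *
P,R,s=now();print(P,s["contact_force"])
print(rel(P,R,S+(90+12.9)*RS[:,2],lean(-106.5)))
E
```

```text
[440.137  27.714 179.8  ] [-0.474  0.147 -2.143]
{'x': np.float64(-0.123), 'y': np.float64(-1.819), 'z': np.float64(0.404), 'ax': np.float64(0.033), 'ay': np.float64(0.088), 'az': np.float64(-0.006)}
```

Call:
drive_tool(
  plan=[
    {"x": -0.12,"y": -0.9,"z": 0,"ax": 0.03,"ay": 0.09,"az": 0,"hand": 34},
    {"x": -0.12,"y": -1.82,"z": 0.2,"ax": 0.03,"ay": 0.09,"az": 0,"hand": 34},
    {"x": -0.12,"y": -1.82,"z": 0.4,"ax": 0.03,"ay": 0.09,"az": 0,"hand": 34},
    {"x": -0.12,"y": -1.82,"z": 0.4,"ax": 0.03,"ay": 0.09,"az": 0,"hand": 34},
    {"x": -0.12,"y": -1.82,"z": 0.4,"ax": 0.03,"ay": 0.09,"az": 0,"hand": 34},
  ],
)

```text
clock: 5.1
eef_pos: [453.5, 120.7, 172.5]
tcp_rot: [-2.979, -0.501, -0.164]
contact_force: [0.0, -0.6, -2.1]
opening: 0.452
grasp_force: 61.7
```

```bash
cat > look.py <<'E'
import sys
from pl import *
k,d,dims=sys.argv[1],float(sys.argv[2]),[float(v) for v in sys.argv[3].split(',')]
P,R,s=now();print(P,s["contact_force"],"seat-frame TCP",RS.T@(P-S),"cols",(RS.T@R).T)
o=P+R[:,2]*d; y=R[:,1]; z=-R[:,2]; RR=np.column_stack([y,np.cross(z,y),z])
I=np.zeros((600,800,3),np.uint8)
M=[(np.array([S,T]),(0,0,255)),(circ(T-4*RS[:,2],RS,9),(0,255,0))]
for i,n in enumerate(("top","side")):
    f=imaging.grab_frame(n)[:,:,::-1];cv2.imwrite(f"pics/{n}_{k}.png",f)
    u,v=proj(n,T)[0].astype(int)-[22,30]
    I[:600,i*400:i*400+390]=over(f,n,u,v,39,60,10,M+ring(o,RR,*dims))
cv2.imwrite(f"pics/l{k}.png",I)
E
python3 look.py 3 12.9 66,14,40,30
```

```text
[453.548 120.698 172.507] [ 0.043 -0.602 -2.116] seat-frame TCP [  1.299   0.575 102.742] cols [[ 0.959 -0.284  0.001]
 [-0.284 -0.959  0.   ]
 [ 0.001 -0.001 -1.   ]]
```

View pics/l3.png

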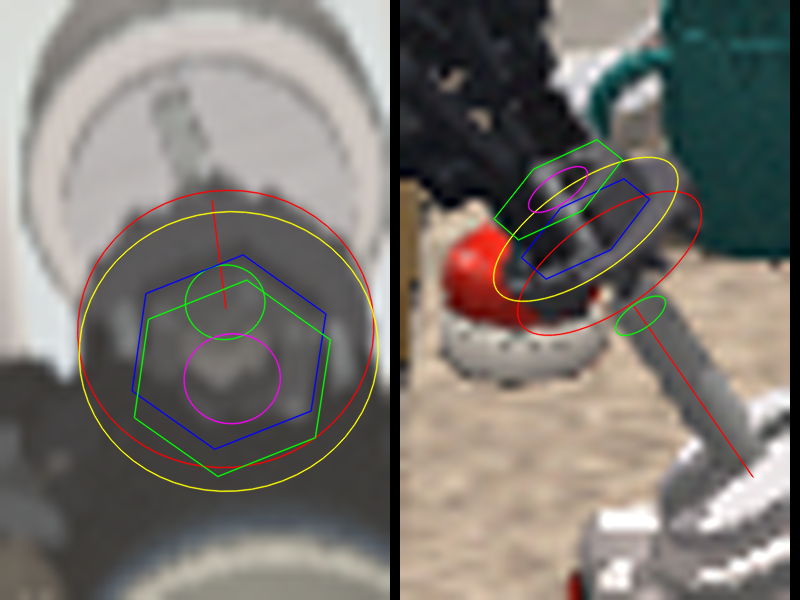

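The top view shows the burr's flange centred near crop (227,335), within about 1 px of the model, with the tip close below it. The side view shows the shaft along the drawn axis. I'll refine the burr-to-shaft offset numerically.

```bash
cat > fit.py <<'E'
from pl import *
from scipy.ndimage import map_coordinates,gaussian_filter
from scipy.spatial import ConvexHull
def hull(n,X,N=160):
    p=proj(n,X);h=p[ConvexHull(p).vertices];h=np.vstack([h,h[:1]])
    L=np.r_[0,np.cumsum(np.hypot(*np.diff(h,axis=0).T))];s=np.linspace(0,L[-1],N,endpoint=False)
    q=np.column_stack([np.interp(s,L,h[:,0]),np.interp(s,L,h[:,1])]);t=np.roll(q,-1,0)-np.roll(q,1,0);t/=np.hypot(*t.T)[:,None]
    return q,np.column_stack([t[:,1],-t[:,0]])
def score(img,n,X,w=None):
    q,nn=hull(n,X);a=lambda k:np.array([map_coordinates(img[:,:,c],[(q+k*nn)[:,1],(q+k*nn)[:,0]],order=1) for c in range(3)])
    d=np.abs(a(.9)-a(-.9)).sum(0);return np.minimum(d,120).mean()
def best(files,cloud,Rf,rng=6,st=.5):
    out={};g=np.arange(-rng,rng+st,st)
    Sx={n:np.array([[score(im,n,cloud+Rf@np.array([x,y,0])) for y in g] for x in g]) for n,im in files.items()}
    for k in list(Sx)+["both"]:
        A=sum(Sx.values()) if k=="both" else Sx[k]; i=np.unravel_index(A.argmax(),A.shape);out[k]=(g[i[0]],g[i[1]],round(A.max(),1))
    return out
def ld(n,k): return cv2.imread(f"pics/{n}{k}.png").astype(float)
E
python3 - <<'E'
from fit import *
z=RS[:,2]
sh=np.vstack([circ(S+10*z,RS,9),circ(S+69*z,RS,9),circ(T,RS,6)])
print("shaft",best({"side":ld("side","0"),"top":ld("top","0")},sh,RS))
hd=circ(S,RS,34); print("disc",best({"top":ld("top","0")},hd,RS))
P,R,s=now(); P=np.array([453.548,120.698,172.507]); o=P+R[:,2]*12.9
fl=np.vstack([circ(o,RS,33),circ(o+14*z,RS,33)])
print("burr",best({n:ld(n,"_3") for n in("side","top")},fl,RS))
E
```

```text
shaft {'side': (np.float64(0.0), np.float64(-0.5), np.float64(111.9)), 'top': (np.float64(-6.0), np.float64(1.0), np.float64(101.3)), 'both': (np.float64(0.0), np.float64(0.0), np.float64(209.3))}
disc {'top': (np.float64(3.0), np.float64(0.5), np.float64(67.7)), 'both': (np.float64(3.0), np.float64(0.5), np.float64(67.7))}
burr {'side': (np.float64(3.0), np.float64(6.0), np.float64(82.4)), 'top': (np.float64(1.5), np.float64(-1.0), np.float64(73.6)), 'both': (np.float64(1.5), np.float64(-1.0), np.float64(148.9))}
```

Call:
drive_tool(
  plan=[
    {"x": -0.055,"y": 0.012,"z": 0.1,"ax": 0,"ay": 0,"az": 0,"hand": 34},
    {"x": -0.055,"y": 0.012,"z": 0.2,"ax": 0,"ay": 0,"az": 0,"hand": 34},
    {"x": -0.055,"y": 0.012,"z": 0.28,"ax": 0,"ay": 0,"az": 0,"hand": 34},
    {"x": -0.055,"y": 0.012,"z": 0.34,"ax": 0,"ay": 0,"az": 0,"hand": 34},
    {"x": -0.055,"y": 0.012,"z": 0.38,"ax": 0,"ay": 0,"az": 0,"hand": 34},
    {"x": -0.055,"y": 0.012,"z": 0.42,"ax": 0,"ay": 0,"az": 0,"hand": 34},
    {"x": -0.055,"y": 0.012,"z": 0.46,"ax": 0,"ay": 0,"az": 0,"hand": 34},
  ],
)

```text
clock: 5.9
eef_pos: [462.3, 122.2, 151.9]
tcp_rot: [-2.978, -0.502, -0.165]
contact_force: [-0.0, 0.3, -2.2]
opening: 0.446
grasp_force: 61.7
```

```bash
cat > st.py <<'E'
from pl import *
P,R,s=now();print("seat TCP",RS.T@(P-S),"F seat",RS.T@s["contact_force"],"M",s["wrist_torque"],"ya",np.degrees(np.arctan2(*(RS.T@R)[1::-1,1])),"tilt",(RS.T@R)[:2,2],s["clock"],s["opening"]*85.4)
print("to tool xy of seat x,y unit:",R.T@RS[:,0],R.T@RS[:,1])
E
python3 st.py
```

```text
seat TCP [-1.288  0.648 80.434] F seat [-1.041  0.338 -1.885] M [-0.061  0.416  0.022] ya -106.54032137643767 tilt [ 0.002 -0.   ] 5.9 38.07215653635319
to tool xy of seat x,y unit: [ 0.959 -0.285  0.002] [-0.285 -0.959 -0.   ]
```

Call:
drive_tool(
  plan=[
    {"x": 0,"y": 0,"z": 0.1,"ax": 0,"ay": 0,"az": 0,"hand": 34},
    {"x": 0,"y": 0,"z": 0.2,"ax": 0,"ay": 0,"az": 0,"hand": 34},
    {"x": 0,"y": 0,"z": 0.3,"ax": 0,"ay": 0,"az": 0,"hand": 34},
    {"x": 0,"y": 0,"z": 0.4,"ax": 0,"ay": 0,"az": 0,"hand": 34},
    {"x": 0,"y": 0,"z": 0.4,"ax": 0,"ay": 0,"az": 0,"hand": 34},
  ],
)

```text
clock: 6.4
eef_pos: [472.1, 123.9, 133.9]
tcp_rot: [-2.979, -0.501, -0.165]
contact_force: [0.0, -0.8, -1.6]
opening: 0.451
grasp_force: 61.7
```

```bash
python3 st.py
```

```text
seat TCP [-1.673  0.644 59.905] F seat [-0.886 -0.822 -1.325] M [-0.076  0.451 -0.007] ya -106.52901218658548 tilt [ 0.001 -0.   ] 6.4 38.52254637423038
to tool xy of seat x,y unit: [ 0.959 -0.285  0.001] [-0.285 -0.959 -0.   ]
```

Call:
drive_tool(
  plan=[
    {"x": 0,"y": 0,"z": 0.1,"ax": 0,"ay": 0,"az": 0,"hand": 34},
    {"x": 0,"y": 0,"z": 0.2,"ax": 0,"ay": 0,"az": 0,"hand": 34},
    {"x": 0,"y": 0,"z": 0.32,"ax": 0,"ay": 0,"az": 0,"hand": 34},
    {"x": 0,"y": 0,"z": 0.44,"ax": 0,"ay": 0,"az": 0,"hand": 34},
    {"x": 0,"y": 0,"z": 0.54,"ax": 0,"ay": 0,"az": 0,"hand": 34},
    {"x": 0,"y": 0,"z": 0.6,"ax": 0,"ay": 0,"az": 0,"hand": 34},
    {"x": 0,"y": 0,"z": 0.6,"ax": 0,"ay": 0,"az": 0,"hand": 34},
  ],
)

```text
clock: 7.1
eef_pos: [487.0, 126.4, 108.4]
tcp_rot: [-2.978, -0.502, -0.165]
contact_force: [0.5, -0.2, -2.2]
opening: 0.453
grasp_force: 61.7
```

```bash
python3 st.py
```

```text
seat TCP [-1.404  0.669 30.273] F seat [-0.732 -0.317 -2.122] M [-0.101  0.446  0.04 ] ya -106.52657509248026 tilt [ 0.002 -0.   ] 7.1 38.67744090087965
to tool xy of seat x,y unit: [ 0.959 -0.284  0.002] [-0.284 -0.959 -0.   ]
```

Call:
drive_tool(
  plan=[
    {"x": 0,"y": 0,"z": 0.05,"ax": 0,"ay": 0,"az": 0,"hand": 34},
    {"x": 0,"y": 0,"z": 0.1,"ax": 0,"ay": 0,"az": 0,"hand": 34},
    {"x": 0,"y": 0,"z": 0.15,"ax": 0,"ay": 0,"az": 0,"hand": 34},
    {"x": 0,"y": 0,"z": 0.19,"ax": 0,"ay": 0,"az": 0,"hand": 34},
    {"x": 0,"y": 0,"z": 0.23,"ax": 0,"ay": 0,"az": 0,"hand": 34},
    {"x": 0,"y": 0,"z": 0.25,"ax": 0,"ay": 0,"az": 0,"hand": 34},
  ],
)

```text
clock: 7.7
eef_pos: [493.4, 126.9, 99.4]
tcp_rot: [-2.978, -0.499, -0.166]
contact_force: [-0.6, 0.3, -2.7]
opening: 0.449
grasp_force: 61.8
```

```bash
python3 st.py
```

```text
seat TCP [-0.362  0.083 19.285] F seat [-1.837  0.352 -2.093] M [-0.073  0.7    0.027] ya -106.60845417131979 tilt [-0.001  0.   ] 7.7 38.364746985198316
to tool xy of seat x,y unit: [ 0.958 -0.286 -0.001] [-0.286 -0.958  0.   ]
```

Call:
drive_tool(
  plan=[
    {"x": 0,"y": 0,"z": 0.03,"ax": 0,"ay": 0,"az": 0,"hand": 34},
    {"x": 0,"y": 0,"z": 0.06,"ax": 0,"ay": 0,"az": 0,"hand": 34},
    {"x": 0,"y": 0,"z": 0.09,"ax": 0,"ay": 0,"az": 0,"hand": 34},
    {"x": 0,"y": 0,"z": 0.12,"ax": 0,"ay": 0,"az": 0,"hand": 34},
    {"x": 0,"y": 0,"z": 0.12,"ax": 0,"ay": 0,"az": 0,"hand": 34},
  ],
)

```text
clock: 8.2
eef_pos: [494.4, 126.9, 97.9]
tcp_rot: [-2.977, -0.497, -0.164]
contact_force: [-53.4, -4.1, 71.4]
opening: 0.448
grasp_force: 76.5
```

```bash
python3 st.py
```

```text
seat TCP [-0.251 -0.071 17.491] F seat [-10.529   4.793  88.503] M [0.144 2.068 0.214] ya -106.5473653891588 tilt [-0.002  0.003] 8.2 38.2813944716806
to tool xy of seat x,y unit: [ 0.959 -0.285 -0.002] [-0.285 -0.959  0.003]
```

Call:
drive_tool(
  plan=[
    {"x": 0,"y": 0,"z": -0.05,"ax": 0,"ay": 0,"az": 0,"hand": 34},
    {"x": 0,"y": 0,"z": -0.08,"ax": 0,"ay": 0,"az": 0,"hand": 34},
    {"x": 0,"y": 0,"z": -0.08,"ax": 0,"ay": 0,"az": 0,"hand": 34},
  ],
)

```text
clock: 8.5
eef_pos: [493.6, 126.5, 99.3]
tcp_rot: [-2.979, -0.494, -0.164]
contact_force: [-7.7, 1.1, -0.9]
opening: 0.451
grasp_force: 62.1
```

```bash
python3 st.py; cat > ax.py <<'E'
from fit import *
import sys
k=sys.argv[1];P,R,s=now();z=RS[:,2]
fs={}
for n in("top","side"):
    f=imaging.grab_frame(n)[:,:,::-1];cv2.imwrite(f"pics/{n}_{k}.png",f);fs[n]=f.astype(float)
r1,r2,h=33,33,14
if len(sys.argv)>2: r1=r2=30;h=6
b0=float(sys.argv[2]) if len(sys.argv)>2 else 0
for n in fs:
    g=np.arange(-8,16,1.);v=[max((score(fs[n],n,np.vstack([circ(S+(b0+a)*z,RS,r1),circ(S+(b0+a+h)*z,RS,r2)])+RS@np.array([x,y,0])),x,y) for x in(-2,0,2) for y in(-2,0,2)) for a in g]
    print(n,[(a,)+tuple(np.round(q,0)) for a,q in sorted(zip(g,v),key=lambda t:-t[1][0])[:5]])
E
python3 ax.py 5
```

```text
seat TCP [-0.24  -0.276 19.078] F seat [-6.864  2.345  2.96 ] M [0.232 1.533 0.229] ya -106.55607095979707 tilt [-0.005  0.002] 8.5 38.527461021489046
to tool xy of seat x,y unit: [ 0.959 -0.285 -0.005] [-0.285 -0.959  0.002]
top [(np.float64(14.0), np.float64(83.0), np.float64(2.0), np.float64(-2.0)), (np.float64(13.0), np.float64(82.0), np.float64(2.0), np.float64(-2.0)), (np.float64(15.0), np.float64(82.0), np.float64(2.0), np.float64(-2.0)), (np.float64(8.0), np.float64(82.0), np.float64(0.0), np.float64(-2.0)), (np.float64(7.0), np.float64(82.0), np.float64(0.0), np.float64(-2.0))]
side [(np.float64(8.0), np.float64(97.0), np.float64(2.0), np.float64(2.0)), (np.float64(9.0), np.float64(97.0), np.float64(2.0), np.float64(0.0)), (np.float64(10.0), np.float64(97.0), np.float64(2.0), np.float64(-2.0)), (np.float64(7.0), np.float64(96.0), np.float64(2.0), np.float64(2.0)), (np.float64(11.0), np.float64(94.0), np.float64(2.0), np.float64(-2.0))]
```

Call:
drive_tool(
  plan=[
    {"x": -0.02,"y": 0,"z": 0.01,"ax": 0,"ay": 0,"az": 0.2,"hand": 34},
    {"x": -0.02,"y": 0,"z": 0.02,"ax": 0,"ay": 0,"az": 0.4,"hand": 34},
    {"x": -0.02,"y": 0,"z": 0.02,"ax": 0,"ay": 0,"az": 0.6,"hand": 34},
    {"x": -0.02,"y": 0,"z": 0.02,"ax": 0,"ay": 0,"az": 0.8,"hand": 34},
    {"x": -0.02,"y": 0,"z": 0.02,"ax": 0,"ay": 0,"az": 0.8,"hand": 34},
  ],
)

```text
clock: 9.1
eef_pos: [493.9, 126.7, 98.8]
tcp_rot: [-2.935, -0.479, -0.257]
contact_force: [-13.2, -0.7, 11.0]
opening: 0.45
grasp_force: 63.9
```

```bash
python3 st.py
```

```text
seat TCP [-0.25  -0.154 18.472] F seat [-5.882  1.529 16.115] M [-0.235  1.131  0.332] ya -111.35716032939118 tilt [-0.005  0.002] 9.1 38.3996671046153
to tool xy of seat x,y unit: [ 0.931 -0.364 -0.005] [-0.364 -0.931  0.002]
```

Call:
drive_tool(
  plan=[
    {"x": 0,"y": 0,"z": 0,"ax": 0,"ay": 0,"az": -0.3,"hand": 34},
    {"x": 0,"y": 0,"z": 0,"ax": 0,"ay": 0,"az": -0.6,"hand": 34},
    {"x": 0,"y": 0,"z": 0,"ax": 0,"ay": 0,"az": -0.9,"hand": 34},
    {"x": 0,"y": 0,"z": 0,"ax": 0,"ay": 0,"az": -1.2,"hand": 34},
    {"x": 0,"y": 0,"z": 0,"ax": 0,"ay": 0,"az": -1.5,"hand": 34},
    {"x": 0,"y": 0,"z": 0,"ax": 0,"ay": 0,"az": -1.5,"hand": 34},
  ],
)

```text
clock: 9.7
eef_pos: [493.8, 127.0, 98.7]
tcp_rot: [-3.017, -0.505, -0.082]
contact_force: [-14.6, 1.9, 11.8]
opening: 0.454
grasp_force: 64.0
```

```bash
python3 st.py
```

```text
seat TCP [-0.295  0.175 18.488] F seat [-6.307  4.303 17.289] M [ 0.696  1.372 -0.165] ya -102.38820021573873 tilt [-0.005  0.003] 9.7 38.777842081838955
to tool xy of seat x,y unit: [ 0.977 -0.215 -0.005] [-0.215 -0.977  0.003]
```

```bash
cat > ax2.py <<'E'
from fit import *
import sys
z=RS[:,2]
def ev(k,c,xy,g):
    for n in("top","side"):
        f=ld(n,k)
        v=[max((score(f,n,np.vstack([circ(S+a*z,RS,33),circ(S+(a+14)*z,RS,33)])+RS@np.array([xy[0]+x,xy[1]+y,0])),x,y) for x in(-2,-1,0,1,2) for y in(-2,-1,0,1,2)) for a in g]
        print(k,n,[(a,)+tuple(np.round(q,0)) for a,q in sorted(zip(g,v),key=lambda t:-t[1][0])[:4]])
ev("_3",0,(2.3,0),np.arange(80,100,1.)); ev("_5",0,(0,0),np.arange(-8,16,1.))
E
python3 ax2.py
python3 - <<'E'
import cv2,numpy as np
I=np.zeros((600,800,3),np.uint8)
for i,(n,k,u,v) in enumerate([("top","_5",285,215),("side","_5",300,212),("side","0",300,212)]):
    pass
a=cv2.imread("pics/side_5.png")[205:265,295:361];b=cv2.imread("pics/top_5.png")[220:280,275:341]
for i,c in enumerate((a,b)): I[:360+0, i*400:i*400+396]=cv2.resize(c,None,fx=6,fy=6,interpolation=cv2.INTER_CUBIC)
cv2.imwrite("pics/v5.png",cv2.convertScaleAbs(I[:360],alpha=1.5,beta=0))
E
```

```text
_3 top [(np.float64(94.0), np.float64(74.0), np.float64(2.0), np.float64(0.0)), (np.float64(91.0), np.float64(74.0), np.float64(1.0), np.float64(0.0)), (np.float64(88.0), np.float64(74.0), np.float64(0.0), np.float64(0.0)), (np.float64(86.0), np.float64(74.0), np.float64(-1.0), np.float64(0.0))]
_3 side [(np.float64(93.0), np.float64(83.0), np.float64(2.0), np.float64(1.0)), (np.float64(94.0), np.float64(83.0), np.float64(2.0), np.float64(-1.0)), (np.float64(92.0), np.float64(82.0), np.float64(2.0), np.float64(2.0)), (np.float64(95.0), np.float64(81.0), np.float64(2.0), np.float64(-2.0))]
_5 top [(np.float64(14.0), np.float64(83.0), np.float64(2.0), np.float64(-2.0)), (np.float64(13.0), np.float64(82.0), np.float64(2.0), np.float64(-2.0)), (np.float64(11.0), np.float64(82.0), np.float64(1.0), np.float64(-2.0)), (np.float64(15.0), np.float64(82.0), np.float64(2.0), np.float64(-2.0))]
_5 side [(np.float64(8.0), np.float64(97.0), np.float64(2.0), np.float64(1.0)), (np.float64(9.0), np.float64(97.0), np.float64(2.0), np.float64(0.0)), (np.float64(10.0), np.float64(97.0), np.float64(2.0), np.float64(-2.0)), (np.float64(7.0), np.float64(96.0), np.float64(2.0), np.float64(2.0))]
```

View pics/v5.png

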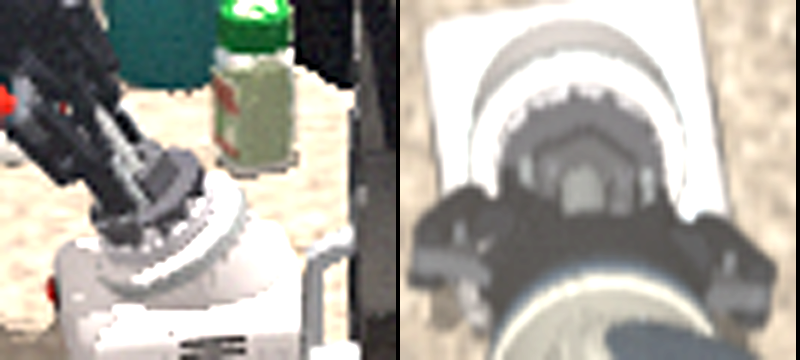

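The side view shows the burr resting on the dogs near crop (150,190), about 8 mm out. In the top view the hub's flats sit in the fingers as assumed. I'll recentre and sweep the angle under light pressure.

Call:
drive_tool(
  plan=[
    {"x": -0.03,"y": -0.003,"z": 0,"ax": 0,"ay": 0,"az": 0,"hand": 34},
    {"x": -0.03,"y": -0.003,"z": 0,"ax": 0,"ay": 0,"az": 0,"hand": 34},
  ],
)

```text
clock: 9.9
eef_pos: [493.6, 127.2, 98.6]
tcp_rot: [-3.017, -0.507, -0.083]
contact_force: [-10.1, -2.2, 12.5]
opening: 0.452
grasp_force: 63.7
```

Call:
drive_tool(
  plan=[
    {"x": 0,"y": 0,"z": 0,"ax": 0,"ay": 0,"az": -0.5,"hand": 34},
    {"x": 0,"y": 0,"z": 0,"ax": 0,"ay": 0,"az": -0.5,"hand": 34},
  ],
)

```text
clock: 10.1
eef_pos: [493.6, 127.1, 98.6]
tcp_rot: [-3.046, -0.512, -0.024]
contact_force: [-10.3, -1.2, 11.9]
opening: 0.447
grasp_force: 63.8
```

Call:
drive_tool(
  plan=[
    {"x": 0,"y": 0,"z": 0,"ax": 0,"ay": 0,"az": -0.5,"hand": 34},
    {"x": 0,"y": 0,"z": 0,"ax": 0,"ay": 0,"az": -0.5,"hand": 34},
  ],
)

```text
clock: 10.3
eef_pos: [493.5, 127.0, 98.6]
tcp_rot: [-3.076, -0.516, 0.036]
contact_force: [-11.0, -1.6, 12.5]
opening: 0.446
grasp_force: 63.8
```

Call:
drive_tool(
  plan=[
    {"x": 0,"y": 0,"z": 0,"ax": 0,"ay": 0,"az": -0.5,"hand": 34},
    {"x": 0,"y": 0,"z": 0,"ax": 0,"ay": 0,"az": -0.5,"hand": 34},
  ],
)

```text
clock: 10.5
eef_pos: [493.5, 126.9, 98.6]
tcp_rot: [-3.105, -0.519, 0.096]
contact_force: [-9.9, -2.6, 11.9]
opening: 0.453
grasp_force: 63.8
```

```bash
python3 st.py
```

```text
seat TCP [-0.62   0.096 18.489] F seat [-2.921 -0.882 15.409] M [ 0.28   0.706 -0.976] ya -93.45251095281657 tilt [-0.004  0.002] 10.5 38.6575205717978
to tool xy of seat x,y unit: [ 0.998 -0.06  -0.004] [-0.06  -0.998  0.002]
```

Call:
drive_tool(
  plan=[
    {"x": 0,"y": 0,"z": -0.06,"ax": 0,"ay": 0,"az": 0,"hand": 34},
    {"x": 0,"y": 0,"z": -0.06,"ax": 0,"ay": 0,"az": 0,"hand": 34},
  ],
)

```text
clock: 10.7
eef_pos: [492.2, 126.7, 100.8]
tcp_rot: [-3.105, -0.518, 0.095]
contact_force: [-2.0, -1.6, 0.8]
opening: 0.45
grasp_force: 63.2
```

```bash
sed -i 's/^print("seat TCP"/print("AXT",round(float(RS[:,2]@s["wrist_torque"]),2),end=" ");&/' st.py; python3 st.py|head -1
```

```text
seat TCP [-0.672  0.137 21.078] F seat [-1.544 -1.231  1.86 ] M [ 0.27   0.631 -0.929] ya -93.50655065699708 tilt [-0.004  0.002] 10.7 38.407260763678195
```

Call:
drive_tool(
  plan=[
    {"x": 0,"y": 0,"z": 0,"ax": 0,"ay": 0,"az": 0.8,"hand": 34},
    {"x": 0,"y": 0,"z": 0,"ax": 0,"ay": 0,"az": 0.8,"hand": 34},
  ],
)

```text
clock: 10.9
eef_pos: [492.2, 126.7, 100.8]
tcp_rot: [-3.059, -0.513, 0.001]
contact_force: [-2.4, -1.9, 1.3]
opening: 0.453
grasp_force: 63.3
```

```bash
python3 st.py|head -1
```

```text
seat TCP [-0.66   0.139 21.036] F seat [-1.704 -1.471  2.492] M [-0.361  0.389 -0.268] ya -98.19407193930691 tilt [-0.004  0.002] 10.9 38.70872061257628
```

Call:
drive_tool(
  plan=[
    {"x": 0,"y": 0,"z": 0,"ax": 0,"ay": 0,"az": 0.8,"hand": 34},
    {"x": 0,"y": 0,"z": 0,"ax": 0,"ay": 0,"az": 0.8,"hand": 34},
  ],
)

```text
clock: 11.1
eef_pos: [492.2, 126.9, 100.8]
tcp_rot: [-3.013, -0.505, -0.092]
contact_force: [-2.9, -1.7, 2.1]
opening: 0.45
grasp_force: 63.4
```

```bash
python3 st.py|head -1
```

```text
seat TCP [-0.623  0.329 21.031] F seat [-1.667 -1.203  3.429] M [-0.335  0.422 -0.16 ] ya -102.88154581806486 tilt [-0.004  0.002] 11.1 38.42149565368823
```

The torque stayed when I lifted the burr 2.5 mm, so its slots are engaged on the dogs and it had already dropped. I'll press it home, let go and back off.

Call:
drive_tool(
  plan=[
    {"x": 0,"y": 0,"z": 0.03,"ax": 0,"ay": 0,"az": 0,"hand": 34},
    {"x": 0,"y": 0,"z": 0.06,"ax": 0,"ay": 0,"az": 0,"hand": 34},
    {"x": 0,"y": 0,"z": 0.065,"ax": 0,"ay": 0,"az": 0,"hand": 34},
    {"x": 0,"y": 0,"z": 0.065,"ax": 0,"ay": 0,"az": 0,"hand": 34},
  ],
)

```text
clock: 11.5
eef_pos: [493.6, 127.1, 98.5]
tcp_rot: [-3.014, -0.506, -0.088]
contact_force: [-12.9, -3.4, 19.6]
opening: 0.448
grasp_force: 65.9
```

Call:
drive_tool(
  plan=[
    {"x": 0,"y": 0,"z": 0,"ax": 0,"ay": 0,"az": 0,"hand": 56},
    {"x": 0,"y": 0,"z": 0,"ax": 0,"ay": 0,"az": 0,"hand": 56},
    {"x": 0,"y": 0,"z": 0,"ax": 0,"ay": 0,"az": 0,"hand": 56},
    {"x": 0,"y": 0,"z": -0.6,"ax": 0,"ay": 0,"az": 0,"hand": 56},
    {"x": 0,"y": 0,"z": -1.4,"ax": 0,"ay": 0,"az": 0,"hand": 56},
    {"x": 0,"y": 0,"z": -2.2,"ax": 0,"ay": 0,"az": 0,"hand": 56},
    {"x": 0,"y": 0,"z": -2.6,"ax": 0,"ay": 0,"az": 0,"hand": 56},
    {"x": 0,"y": 0,"z": -2.6,"ax": 0,"ay": 0,"az": 0,"hand": 56},
  ],
)

```text
clock: 12.3
eef_pos: [429.7, 117.0, 214.5]
tcp_rot: [-3.008, -0.509, -0.093]
contact_force: [-0.6, 0.4, -0.4]
opening: 0.651
grasp_force: 0.0
```

```bash
python3 - <<'E'
from pl import *
P,R,s=now();print(P)
# collar: tool y at angles near current
for ya in(-120,-60): print(ya,rel(P,R,[464.4,-129,90],down(ya)))
E
```

```text
[429.707 117.04  214.463]
-120 {'x': np.float64(-0.21), 'y': np.float64(5.155), 'z': np.float64(2.067), 'ax': np.float64(-2.271), 'ay': np.float64(-4.511), 'az': np.float64(4.341)}
-60 {'x': np.float64(-0.21), 'y': np.float64(5.155), 'z': np.float64(2.067), 'ax': np.float64(0.29), 'ay': np.float64(-5.067), 'az': np.float64(-5.427)}
```

Call:
drive_tool(
  plan=[
    {"x": -0.21,"y": 5.16,"z": 2.07,"ax": -2.27,"ay": -4.51,"az": 4.34,"hand": 56},
    {"x": -0.21,"y": 5.16,"z": 2.07,"ax": -2.27,"ay": -4.51,"az": 4.34,"hand": 56},
    {"x": -0.21,"y": 5.16,"z": 2.07,"ax": -2.27,"ay": -4.51,"az": 4.34,"hand": 56},
    {"x": -0.21,"y": 5.16,"z": 2.07,"ax": -2.27,"ay": -4.51,"az": 4.34,"hand": 56},
    {"x": -0.21,"y": 5.16,"z": 2.07,"ax": -2.27,"ay": -4.51,"az": 4.34,"hand": 56},
    {"x": -0.21,"y": 5.16,"z": 2.07,"ax": -2.27,"ay": -4.51,"az": 4.34,"hand": 56},
    {"x": -0.21,"y": 5.16,"z": 2.07,"ax": -2.27,"ay": -4.51,"az": 4.34,"hand": 56},
    {"x": -0.21,"y": 5.16,"z": 2.07,"ax": -2.27,"ay": -4.51,"az": 4.34,"hand": 56},
  ],
)

```text
clock: 13.1
eef_pos: [463.5, -130.6, 86.1]
tcp_rot: [3.137, 0.004, -0.526]
contact_force: [-0.1, -0.7, -0.3]
opening: 0.655
grasp_force: 0.0
```

Call:
drive_tool(
  plan=[
    {"x": 0,"y": 0,"z": 0,"ax": 0,"ay": 0,"az": 0,"hand": 56},
    {"x": 0,"y": 0,"z": 0,"ax": 0,"ay": 0,"az": 0,"hand": 56},
  ],
)

```text
clock: 13.3
eef_pos: [464.0, -129.5, 87.3]
tcp_rot: [3.137, 0.001, -0.523]
contact_force: [0.0, -0.3, 0.3]
opening: 0.656
grasp_force: 0.0
```

```bash
cat > x.py <<'E'
from fit import *
P,R,s=now();print(P,s["tcp_rot"])
z=RS[:,2]
for n in("top","side"): cv2.imwrite(f"pics/{n}_6.png",imaging.grab_frame(n)[:,:,::-1])
for n in("top","side"):
    f=ld(n,"_6");g=np.arange(-4,16,1.)
    v=[max((score(f,n,np.vstack([circ(S+a*z,RS,33),circ(S+(a+14)*z,RS,33)])+RS@np.array([x,y,0])),x,y) for x in(-2,-1,0,1,2) for y in(-2,-1,0,1,2)) for a in g]
    print(n,[(a,)+tuple(np.round(q,0)) for a,q in sorted(zip(g,v),key=lambda t:-t[1][0])[:5]])
print(rel(P,R,[464.4,-129,90],down(-120)))
E
python3 x.py
```

```text
[ 464.037 -129.479   87.333] [ 3.137  0.001 -0.523]
top [(np.float64(2.0), np.float64(119.0), np.float64(-2.0), np.float64(1.0)), (np.float64(5.0), np.float64(119.0), np.float64(-1.0), np.float64(1.0)), (np.float64(3.0), np.float64(119.0), np.float64(-2.0), np.float64(2.0)), (np.float64(8.0), np.float64(119.0), np.float64(0.0), np.float64(1.0)), (np.float64(11.0), np.float64(119.0), np.float64(1.0), np.float64(1.0))]
side [(np.float64(8.0), np.float64(59.0), np.float64(2.0), np.float64(2.0)), (np.float64(9.0), np.float64(59.0), np.float64(2.0), np.float64(1.0)), (np.float64(7.0), np.float64(58.0), np.float64(2.0), np.float64(2.0)), (np.float64(10.0), np.float64(58.0), np.float64(2.0), np.float64(-1.0)), (np.float64(11.0), np.float64(58.0), np.float64(2.0), np.float64(-2.0))]
{'x': np.float64(0.001), 'y': np.float64(-0.012), 'z': np.float64(-0.053), 'ax': np.float64(0.041), 'ay': np.float64(0.012), 'az': np.float64(0.001)}
```

```bash
python3 - <<'E'
from fit import *
z=RS[:,2]; c=C["side"]; o=-c["R"].T@c["t"]
v=o-T; v-=z*(v@z); v/=np.linalg.norm(v)
h=np.arange(-6,86,2.)
for k in("0","_6"):
    f=ld("side",k); p=proj("side",S+h[:,None]*z+9*v)
    q=proj("side",S+h[:,None]*z)
    print(k,"axis/gen gray:")
    for pp in(q,p): print([f"{int(a)}:{int(g)}" for a,g in zip(h,np.mean([map_coordinates(f[:,:,i],[pp[:,1],pp[:,0]],order=1) for i in range(3)],axis=0))])
# top
for k in("0","_6"):
    f=ld("top",k); q=proj("top",S+h[:,None]*z); print("top",k,[f"{int(a)}:{int(g)}" for a,g in zip(h,np.mean([map_coordinates(f[:,:,i],[q[:,1],q[:,0]],order=1) for i in range(3)],axis=0))])
E
```

```text
0 axis/gen gray:
['-6:236', '-4:236', '-2:238', '0:225', '2:179', '4:119', '6:92', '8:94', '10:95', '12:96', '14:96', '16:95', '18:95', '20:96', '22:97', '24:96', '26:96', '28:95', '30:95', '32:96', '34:96', '36:96', '38:96', '40:97', '42:98', '44:98', '46:97', '48:96', '50:96', '52:95', '54:96', '56:97', '58:97', '60:97', '62:97', '64:96', '66:95', '68:94', '70:104', '72:131', '74:153', '76:169', '78:177', '80:175', '82:173', '84:173']
['-6:184', '-4:227', '-2:236', '0:236', '2:237', '4:234', '6:202', '8:143', '10:90', '12:93', '14:95', '16:96', '18:96', '20:95', '22:95', '24:95', '26:96', '28:97', '30:96', '32:95', '34:95', '36:95', '38:96', '40:96', '42:96', '44:96', '46:98', '48:98', '50:98', '52:96', '54:96', '56:96', '58:96', '60:97', '62:97', '64:97', '66:97', '68:97', '70:96', '72:94', '74:100', '76:125', '78:150', '80:166', '82:178', '84:175']
_6 axis/gen gray:
['-6:33', '-4:32', '-2:32', '0:33', '2:36', '4:36', '6:40', '8:44', '10:35', '12:27', '14:28', '16:30', '18:30', '20:32', '22:33', '24:32', '26:31', '28:31', '30:31', '32:28', '34:27', '36:27', '38:27', '40:28', '42:2
[... 824 characters left out ...]
'36:118', '38:118', '40:119', '42:120', '44:121', '46:125', '48:131', '50:136', '52:142', '54:148', '56:154', '58:159', '60:154', '62:149', '64:144', '66:135', '68:124', '70:114', '72:108', '74:108', '76:107', '78:107', '80:108', '82:109', '84:109']
top _6 ['-6:93', '-4:92', '-2:94', '0:98', '2:101', '4:104', '6:108', '8:111', '10:115', '12:116', '14:116', '16:116', '18:116', '20:116', '22:116', '24:115', '26:116', '28:116', '30:116', '32:116', '34:116', '36:117', '38:117', '40:118', '42:119', '44:120', '46:125', '48:131', '50:137', '52:143', '54:148', '56:153', '58:158', '60:150', '62:143', '64:135', '66:120', '68:102', '70:84', '72:73', '74:71', '76:68', '78:68', '80:75', '82:81', '84:87']
```

The side profile shows the real seat about 8 mm further out along the axis than my first estimate. That agrees with the burr being home, so I'll pick up the collar.

Call:
drive_tool(
  plan=[
    {"x": 0.01,"y": -0.01,"z": 0.6,"ax": 0.04,"ay": 0,"az": 0,"hand": 56},
    {"x": 0.01,"y": -0.01,"z": 1.2,"ax": 0.04,"ay": 0,"az": 0,"hand": 54},
    {"x": 0.01,"y": -0.01,"z": 1.54,"ax": 0.04,"ay": 0,"az": 0,"hand": 52},
    {"x": 0.01,"y": -0.01,"z": 1.6,"ax": 0.04,"ay": 0,"az": 0,"hand": 52},
    {"x": 0.01,"y": -0.01,"z": 1.6,"ax": 0.04,"ay": 0,"az": 0,"hand": 42},
    {"x": 0.01,"y": -0.01,"z": 1.6,"ax": 0.04,"ay": 0,"az": 0,"hand": 30},
    {"x": 0.01,"y": -0.01,"z": 1.6,"ax": 0.04,"ay": 0,"az": 0,"hand": 30},
    {"x": 0.01,"y": -0.01,"z": 1.6,"ax": 0.04,"ay": 0,"az": 0,"hand": 30},
  ],
  grip_force=40,
)

```text
clock: 14.2
eef_pos: [465.0, -130.6, 7.6]
tcp_rot: [3.142, 0.001, -0.525]
contact_force: [-0.5, 0.3, 4.8]
opening: 0.415
grasp_force: 41.1
```

Call:
drive_tool(
  plan=[
    {"x": 0,"y": 0,"z": 0,"ax": 0,"ay": 0,"az": 0,"hand": 30},
    {"x": 0,"y": 0,"z": 0,"ax": 0,"ay": 0,"az": 0,"hand": 30},
  ],
)

```text
clock: 14.4
eef_pos: [464.9, -130.6, 7.6]
tcp_rot: [3.142, 0.001, -0.525]
contact_force: [-0.7, 0.6, 8.5]
opening: 0.409
grasp_force: 41.4
```

Call:
drive_tool(
  plan=[
    {"x": 0,"y": 0,"z": -0.2,"ax": 0,"ay": 0,"az": 0,"hand": 30},
    {"x": 0,"y": 0,"z": -1,"ax": 0,"ay": 0,"az": 0,"hand": 30},
    {"x": 0,"y": 0,"z": -2,"ax": 0,"ay": 0,"az": 0,"hand": 30},
    {"x": 0,"y": 0,"z": -3,"ax": 0,"ay": 0,"az": 0,"hand": 30},
    {"x": 0,"y": 0,"z": -3.4,"ax": 0,"ay": 0,"az": 0,"hand": 30},
    {"x": 0,"y": 0,"z": -3.4,"ax": 0,"ay": 0,"az": 0,"hand": 30},
    {"x": 0,"y": 0,"z": -3.4,"ax": 0,"ay": 0,"az": 0,"hand": 30},
  ],
  grip_force=50,
)

```text
clock: 15.1
eef_pos: [464.3, -130.5, 176.8]
tcp_rot: [3.141, 0.002, -0.525]
contact_force: [-0.9, -0.1, -1.1]
opening: 0.404
grasp_force: 51.5
```

```bash
python3 - <<'E'
from pl import *
P,R,s=now();print(P,s["contact_force"])
d=7
for ya in(-120-9,-60-9,-106.5): print(rel(P,R,S+5.1*RS[:,2]+(105+d)*RS[:,2]+RS@[-1.4,.3,0],lean(ya)))
E
```

```text
[ 464.288 -130.485  176.8  ] [-0.871 -0.111 -1.073]
{'x': np.float64(-2.848), 'y': np.float64(-4.113), 'z': np.float64(-0.133), 'ax': np.float64(3.17), 'ay': np.float64(3.885), 'az': np.float64(-0.098)}
{'x': np.float64(-2.848), 'y': np.float64(-4.113), 'z': np.float64(-0.133), 'ax': np.float64(0.841), 'ay': np.float64(5.183), 'az': np.float64(-9.858)}
{'x': np.float64(-2.848), 'y': np.float64(-4.113), 'z': np.float64(-0.133), 'ax': np.float64(2.367), 'ay': np.float64(4.458), 'az': np.float64(-3.761)}
```

Call:
drive_tool(
  plan=[
    {"x": -2.85,"y": -4.11,"z": -0.13,"ax": 2.37,"ay": 4.46,"az": -3.76,"hand": 30},
    {"x": -2.85,"y": -4.11,"z": -0.13,"ax": 2.37,"ay": 4.46,"az": -3.76,"hand": 30},
    {"x": -2.85,"y": -4.11,"z": -0.13,"ax": 2.37,"ay": 4.46,"az": -3.76,"hand": 30},
    {"x": -2.85,"y": -4.11,"z": -0.13,"ax": 2.37,"ay": 4.46,"az": -3.76,"hand": 30},
    {"x": -2.85,"y": -4.11,"z": -0.13,"ax": 2.37,"ay": 4.46,"az": -3.76,"hand": 30},
    {"x": -2.85,"y": -4.11,"z": -0.13,"ax": 2.37,"ay": 4.46,"az": -3.76,"hand": 30},
    {"x": -2.85,"y": -4.11,"z": -0.13,"ax": 2.37,"ay": 4.46,"az": -3.76,"hand": 30},
    {"x": -2.85,"y": -4.11,"z": -0.13,"ax": 2.37,"ay": 4.46,"az": -3.76,"hand": 30},
  ],
)

```text
clock: 15.9
eef_pos: [443.1, 118.6, 181.8]
tcp_rot: [-2.981, -0.496, -0.162]
contact_force: [0.8, -0.1, -2.5]
opening: 0.405
grasp_force: 51.5
```

Call:
drive_tool(
  plan=[
    {"x": 0,"y": 0,"z": 0,"ax": 0,"ay": 0,"az": 0,"hand": 30},
    {"x": 0,"y": 0,"z": 0,"ax": 0,"ay": 0,"az": 0,"hand": 30},
    {"x": 0,"y": 0,"z": 0.2,"ax": 0,"ay": 0,"az": 0,"hand": 30},
    {"x": 0,"y": 0,"z": 0.3,"ax": 0,"ay": 0,"az": 0,"hand": 30},
    {"x": 0,"y": 0,"z": 0.3,"ax": 0,"ay": 0,"az": 0,"hand": 30},
    {"x": 0,"y": 0,"z": 0.3,"ax": 0,"ay": 0,"az": 0,"hand": 30},
  ],
)

```text
clock: 16.5
eef_pos: [451.6, 119.7, 169.9]
tcp_rot: [-2.979, -0.499, -0.164]
contact_force: [0.6, 0.0, -2.4]
opening: 0.406
grasp_force: 51.4
```

```bash
python3 st.py; cat > y.py <<'E'
from fit import *
P,R,s=now();z=-R[:,2];o=P-z*7.6
for n in("top","side"): cv2.imwrite(f"pics/{n}_7.png",imaging.grab_frame(n)[:,:,::-1])
y=R[:,1];
fl=np.vstack([circ(o,RS,30),circ(o+6*z,RS,30)])
print("collar",best({n:ld(n,"_7") for n in("side","top")},fl,RS,5))
E
python3 y.py
```

```text
seat TCP [ -1.793  -0.132 101.479] F seat [-0.685 -0.063 -2.369] M [-0.035  0.32   0.001] ya -106.52889079438512 tilt [-0.001  0.   ] 16.5 34.655492809737524
to tool xy of seat x,y unit: [ 0.959 -0.284 -0.001] [-0.284 -0.959  0.   ]
collar {'side': (np.float64(0.5), np.float64(2.5), np.float64(100.9)), 'top': (np.float64(-1.0), np.float64(1.0), np.float64(66.6)), 'both': (np.float64(-1.0), np.float64(2.0), np.float64(166.5))}
```

Call:
drive_tool(
  plan=[
    {"x": 0.061,"y": -0.012,"z": 0.1,"ax": 0,"ay": 0,"az": 0,"hand": 30},
    {"x": 0.061,"y": -0.012,"z": 0.18,"ax": 0,"ay": 0,"az": 0,"hand": 30},
    {"x": 0.061,"y": -0.012,"z": 0.24,"ax": 0,"ay": 0,"az": 0,"hand": 30},
    {"x": 0.061,"y": -0.012,"z": 0.3,"ax": 0,"ay": 0,"az": 0,"hand": 30},
    {"x": 0.061,"y": -0.012,"z": 0.35,"ax": 0,"ay": 0,"az": 0,"hand": 30},
    {"x": 0.061,"y": -0.012,"z": 0.39,"ax": 0,"ay": 0,"az": 0,"hand": 30},
    {"x": 0.061,"y": -0.012,"z": 0.42,"ax": 0,"ay": 0,"az": 0,"hand": 30},
  ],
)

```text
clock: 17.3
eef_pos: [464.8, 121.8, 153.6]
tcp_rot: [-2.979, -0.5, -0.164]
contact_force: [0.2, 0.0, -1.0]
opening: 0.407
grasp_force: 51.5
```

```bash
python3 st.py
```

```text
seat TCP [ 1.637 -0.165 80.662] F seat [-0.327 -0.016 -0.993] M [-0.079  0.36   0.023] ya -106.51001643629246 tilt [-0.  0.] 17.3 34.80019843507409
to tool xy of seat x,y unit: [ 0.959 -0.284 -0.   ] [-0.284 -0.959  0.   ]
```

Call:
drive_tool(
  plan=[
    {"x": 0,"y": 0,"z": 0.08,"ax": 0,"ay": 0,"az": 0,"hand": 30},
    {"x": 0,"y": 0,"z": 0.16,"ax": 0,"ay": 0,"az": 0,"hand": 30},
    {"x": 0,"y": 0,"z": 0.22,"ax": 0,"ay": 0,"az": 0,"hand": 30},
    {"x": 0,"y": 0,"z": 0.22,"ax": 0,"ay": 0,"az": 0,"hand": 30},
  ],
)

```text
clock: 17.7
eef_pos: [470.2, 122.7, 143.7]
tcp_rot: [-2.979, -0.499, -0.164]
contact_force: [-1.0, 0.5, -2.3]
opening: 0.409
grasp_force: 51.5
```

Call:
drive_tool(
  plan=[
    {"x": 0,"y": 0,"z": 0.1,"ax": 0,"ay": 0,"az": 0,"hand": 30},
    {"x": 0,"y": 0,"z": 0.2,"ax": 0,"ay": 0,"az": 0,"hand": 30},
    {"x": 0,"y": 0,"z": 0.3,"ax": 0,"ay": 0,"az": 0,"hand": 30},
    {"x": 0,"y": 0,"z": 0.38,"ax": 0,"ay": 0,"az": 0,"hand": 30},
    {"x": 0,"y": 0,"z": 0.42,"ax": 0,"ay": 0,"az": 0,"hand": 30},
    {"x": 0,"y": 0,"z": 0.42,"ax": 0,"ay": 0,"az": 0,"hand": 30},
  ],
)

```text
clock: 18.3
eef_pos: [480.6, 124.5, 125.7]
tcp_rot: [-2.979, -0.499, -0.164]
contact_force: [0.8, -0.1, -2.4]
opening: 0.406
grasp_force: 51.5
```

```bash
python3 st.py
```

```text
seat TCP [ 1.54  -0.14  48.571] F seat [-0.56  -0.219 -2.497] M [-0.074  0.42   0.044] ya -106.50714619436891 tilt [-0.001  0.   ] 18.3 34.66311537297744
to tool xy of seat x,y unit: [ 0.959 -0.284 -0.001] [-0.284 -0.959  0.   ]
```

Call:
drive_tool(
  plan=[
    {"x": 0,"y": 0,"z": 0.06,"ax": 0,"ay": 0,"az": 0,"hand": 30},
    {"x": 0,"y": 0,"z": 0.1,"ax": 0,"ay": 0,"az": 0,"hand": 30},
    {"x": 0,"y": 0,"z": 0.11,"ax": 0,"ay": 0,"az": 0,"hand": 30},
    {"x": 0,"y": 0,"z": 0.12,"ax": 0,"ay": 0,"az": 0,"hand": 30},
    {"x": 0,"y": 0,"z": 0.12,"ax": 0,"ay": 0,"az": 0,"hand": 30},
  ],
)

```text
clock: 18.8
eef_pos: [483.4, 124.9, 121.2]
tcp_rot: [-2.978, -0.5, -0.164]
contact_force: [-4.9, -0.3, 7.9]
opening: 0.402
grasp_force: 52.8
```

```bash
python3 st.py
```

```text
seat TCP [ 1.752 -0.169 43.191] F seat [-0.228  0.54   9.296] M [-0.085  0.45  -0.043] ya -106.51261625816133 tilt [0. 0.] 18.8 34.35063580679852
to tool xy of seat x,y unit: [ 0.959 -0.284  0.   ] [-0.284 -0.959  0.   ]
```

Call:
drive_tool(
  plan=[
    {"x": 0,"y": 0,"z": 0.01,"ax": 0,"ay": 0,"az": 0,"hand": 30},
    {"x": 0,"y": 0,"z": 0,"ax": 0,"ay": 0,"az": 0,"hand": 52},
    {"x": 0,"y": 0,"z": 0,"ax": 0,"ay": 0,"az": 0,"hand": 52},
    {"x": 0,"y": 0,"z": 0,"ax": 0,"ay": 0,"az": 0,"hand": 52},
    {"x": -0.015,"y": 0,"z": -0.25,"ax": 0,"ay": 0,"az": 0,"hand": 52},
    {"x": -0.015,"y": 0,"z": -0.4,"ax": 0,"ay": 0,"az": 0,"hand": 52},
    {"x": -0.015,"y": 0,"z": -0.4,"ax": 0,"ay": 0,"az": 0,"hand": 40},
    {"x": -0.015,"y": 0,"z": -0.4,"ax": 0,"ay": 0,"az": 0,"hand": 28},
  ],
  grip_force=80,
)

```text
clock: 19.6
eef_pos: [473.3, 123.5, 137.9]
tcp_rot: [-2.978, -0.5, -0.164]
contact_force: [0.0, -0.7, -0.1]
opening: 0.333
grasp_force: 0.0
```

Call:
drive_tool(
  plan=[
    {"x": 0,"y": 0,"z": 0,"ax": 0,"ay": 0,"az": 0,"hand": 24},
    {"x": 0,"y": 0,"z": 0,"ax": 0,"ay": 0,"az": 0,"hand": 20},
    {"x": 0,"y": 0,"z": 0,"ax": 0,"ay": 0,"az": 0,"hand": 12},
    {"x": 0,"y": 0,"z": 0,"ax": 0,"ay": 0,"az": 0,"hand": 10},
    {"x": 0,"y": 0,"z": 0,"ax": 0,"ay": 0,"az": 0,"hand": 10},
  ],
)

```text
clock: 20.1
eef_pos: [472.9, 123.2, 137.6]
tcp_rot: [-2.979, -0.499, -0.164]
contact_force: [-2.7, -2.0, 5.6]
opening: 0.161
grasp_force: 78.1
```

```bash
python3 st.py
```

```text
seat TCP [ 0.733 -0.15  62.815] F seat [ 0.211 -1.488  6.33 ] M [-0.347  0.257 -0.137] ya -106.5128087104956 tilt [-0.001  0.   ] 20.1 13.73178753586076
to tool xy of seat x,y unit: [ 0.959 -0.284 -0.001] [-0.284 -0.959  0.   ]
```

Call:
drive_tool(
  plan=[
    {"x": 0,"y": 0,"z": 0,"ax": 0,"ay": 0,"az": 0,"hand": 26},
    {"x": 0,"y": 0,"z": 0,"ax": 0,"ay": 0,"az": 0,"hand": 26},
    {"x": 0,"y": 0,"z": 0.03,"ax": 0,"ay": 0,"az": 0,"hand": 26},
    {"x": 0,"y": 0,"z": 0.055,"ax": 0,"ay": 0,"az": 0,"hand": 26},
    {"x": 0,"y": 0,"z": 0.055,"ax": 0,"ay": 0,"az": 0,"hand": 20},
    {"x": 0,"y": 0,"z": 0.055,"ax": 0,"ay": 0,"az": 0,"hand": 8},
    {"x": 0,"y": 0,"z": 0.055,"ax": 0,"ay": 0,"az": 0,"hand": 8},
    {"x": 0,"y": 0,"z": 0.055,"ax": 0,"ay": 0,"az": 0,"hand": 8},
  ],
  grip_force=80,
)

```text
clock: 20.9
eef_pos: [474.0, 123.4, 135.3]
tcp_rot: [-2.979, -0.499, -0.164]
contact_force: [-3.6, -3.1, 5.5]
opening: 0.17
grasp_force: 78.1
```

```bash
python3 st.py
```

```text
seat TCP [ 0.581 -0.173 60.207] F seat [-0.743 -2.414  6.831] M [-0.425  0.317 -0.185] ya -106.5190257734408 tilt [-0.001  0.   ] 20.9 14.5145097033092
to tool xy of seat x,y unit: [ 0.959 -0.284 -0.001] [-0.284 -0.959  0.   ]
```

Call:
drive_tool(
  plan=[
    {"x": 0,"y": 0,"z": -0.03,"ax": 0,"ay": 0,"az": 0,"hand": 8},
    {"x": 0,"y": 0,"z": -0.06,"ax": 0,"ay": 0,"az": 0,"hand": 8},
    {"x": 0,"y": 0,"z": -0.06,"ax": 0,"ay": 0,"az": 0,"hand": 8},
  ],
  grip_force=110,
)

```text
clock: 21.2
eef_pos: [472.6, 123.2, 137.6]
tcp_rot: [-2.979, -0.499, -0.164]
contact_force: [4.2, -1.7, -5.2]
opening: 0.15
grasp_force: 108.0
```

```bash
python3 st.py
```

```text
seat TCP [ 0.479 -0.134 62.915] F seat [ 0.729 -2.396 -6.405] M [-0.452  0.3   -0.233] ya -106.51938800453749 tilt [-0.001  0.   ] 21.2 12.815892755146567
to tool xy of seat x,y unit: [ 0.959 -0.284 -0.001] [-0.284 -0.959  0.   ]
```

Call:
drive_tool(
  plan=[
    {"x": 0,"y": 0,"z": -0.03,"ax": 0,"ay": 0,"az": 0,"hand": 8},
    {"x": 0,"y": 0,"z": -0.06,"ax": 0,"ay": 0,"az": 0,"hand": 8},
    {"x": 0,"y": 0,"z": -0.06,"ax": 0,"ay": 0,"az": 0,"hand": 8},
  ],
)

```text
clock: 21.5
eef_pos: [471.1, 122.9, 140.2]
tcp_rot: [-2.979, -0.499, -0.164]
contact_force: [4.4, -1.7, -7.1]
opening: 0.155
grasp_force: 107.9
```

```bash
python3 st.py
```

```text
seat TCP [ 0.498 -0.132 65.915] F seat [-0.026 -2.395 -8.183] M [-0.439  0.269 -0.234] ya -106.52007948768427 tilt [-0.001  0.   ] 21.5 13.222361033381292
to tool xy of seat x,y unit: [ 0.959 -0.284 -0.001] [-0.284 -0.959  0.   ]
```

Call:
drive_tool(
  plan=[
    {"x": 0,"y": 0,"z": -0.03,"ax": 0,"ay": 0,"az": 0,"hand": 8},
    {"x": 0,"y": 0,"z": -0.06,"ax": 0,"ay": 0,"az": 0,"hand": 8},
    {"x": 0,"y": 0,"z": -0.06,"ax": 0,"ay": 0,"az": 0,"hand": 8},
  ],
)

```text
clock: 21.8
eef_pos: [469.6, 122.7, 142.8]
tcp_rot: [-2.979, -0.499, -0.164]
contact_force: [4.1, -2.4, -7.0]
opening: 0.155
grasp_force: 107.9
```

Call:
drive_tool(
  plan=[
    {"x": 0,"y": 0,"z": -0.03,"ax": 0,"ay": 0,"az": 0,"hand": 8},
    {"x": 0,"y": 0,"z": -0.03,"ax": 0,"ay": 0,"az": 0,"hand": 8},
  ],
)

```text
clock: 22.0
eef_pos: [468.9, 122.6, 144.1]
tcp_rot: [-2.979, -0.499, -0.164]
contact_force: [4.7, -1.4, -8.2]
opening: 0.155
grasp_force: 107.9
```

```bash
python3 st.py
```

```text
seat TCP [ 0.486 -0.117 70.399] F seat [-0.299 -2.163 -9.283] M [-0.412  0.271 -0.221] ya -106.5155252882558 tilt [-0.001  0.   ] 22.0 13.20787275904436
to tool xy of seat x,y unit: [ 0.959 -0.284 -0.001] [-0.284 -0.959  0.   ]
```

Call:
drive_tool(
  plan=[
    {"x": 0,"y": 0,"z": -0.015,"ax": 0,"ay": 0,"az": 0,"hand": 8},
    {"x": 0,"y": 0,"z": -0.03,"ax": 0,"ay": 0,"az": 0,"hand": 8},
    {"x": 0,"y": 0,"z": -0.03,"ax": 0,"ay": 0,"az": 0,"hand": 8},
  ],
)

```text
clock: 22.3
eef_pos: [468.4, 122.5, 144.6]
tcp_rot: [-2.98, -0.498, -0.164]
contact_force: [20.4, -0.1, -31.9]
opening: 0.156
grasp_force: 108.3
```

Call:
drive_tool(
  plan=[
    {"x": 0,"y": 0,"z": -0.01,"ax": 0,"ay": 0,"az": 0,"hand": 8},
    {"x": 0,"y": 0,"z": -0.02,"ax": 0,"ay": 0,"az": 0,"hand": 8},
  ],
)

```text
clock: 22.5
eef_pos: [468.0, 122.5, 144.9]
tcp_rot: [-2.98, -0.497, -0.163]
contact_force: [39.7, 4.1, -59.3]
opening: 0.152
grasp_force: 107.5
```

```bash
python3 st.py
```

```text
seat TCP [ 0.079 -0.054 71.522] F seat [  4.855  -2.538 -71.296] M [-0.299 -0.474 -0.196] ya -106.50922758263002 tilt [-0.003  0.   ] 22.5 12.973968858369929
to tool xy of seat x,y unit: [ 0.959 -0.284 -0.003] [-0.284 -0.959  0.   ]
```

The force rose to 71 N at the upper stop. Now I'll push the shaft back in.

Call:
drive_tool(
  plan=[
    {"x": 0,"y": 0,"z": 0.04,"ax": 0,"ay": 0,"az": 0,"hand": 8},
    {"x": 0,"y": 0,"z": 0.08,"ax": 0,"ay": 0,"az": 0,"hand": 8},
    {"x": 0,"y": 0,"z": 0.12,"ax": 0,"ay": 0,"az": 0,"hand": 8},
    {"x": 0,"y": 0,"z": 0.16,"ax": 0,"ay": 0,"az": 0,"hand": 8},
    {"x": 0,"y": 0,"z": 0.2,"ax": 0,"ay": 0,"az": 0,"hand": 8},
    {"x": 0,"y": 0,"z": 0.22,"ax": 0,"ay": 0,"az": 0,"hand": 8},
    {"x": 0,"y": 0,"z": 0.22,"ax": 0,"ay": 0,"az": 0,"hand": 8},
  ],
)

```text
clock: 23.2
eef_pos: [473.1, 123.3, 136.9]
tcp_rot: [-2.979, -0.499, -0.164]
contact_force: [0.3, -3.4, -2.6]
opening: 0.157
grasp_force: 115.4
```

Call:
drive_tool(
  plan=[
    {"x": 0,"y": 0,"z": 0.015,"ax": 0,"ay": 0,"az": 0,"hand": 8},
    {"x": 0,"y": 0,"z": 0.015,"ax": 0,"ay": 0,"az": 0,"hand": 8},
  ],
)

```text
clock: 23.4
eef_pos: [473.5, 123.4, 136.3]
tcp_rot: [-2.979, -0.499, -0.164]
contact_force: [-2.0, -5.0, -0.2]
opening: 0.151
grasp_force: 115.7
```

```bash
python3 st.py
```

```text
seat TCP [ 0.667 -0.079 61.338] F seat [-2.579 -4.601  1.217] M [-0.854  0.47  -0.416] ya -106.51687294234097 tilt [-0.001  0.   ] 23.4 12.878849505277886
to tool xy of seat x,y unit: [ 0.959 -0.284 -0.001] [-0.284 -0.959  0.   ]
```

Call:
drive_tool(
  plan=[
    {"x": 0,"y": 0,"z": 0.015,"ax": 0,"ay": 0,"az": 0,"hand": 8},
    {"x": 0,"y": 0,"z": 0.015,"ax": 0,"ay": 0,"az": 0,"hand": 8},
  ],
)

```text
clock: 23.6
eef_pos: [473.9, 123.4, 135.7]
tcp_rot: [-2.979, -0.499, -0.164]
contact_force: [-1.0, -4.8, 1.0]
opening: 0.151
grasp_force: 115.8
```

Call:
drive_tool(
  plan=[
    {"x": 0,"y": 0,"z": 0.015,"ax": 0,"ay": 0,"az": 0,"hand": 8},
    {"x": 0,"y": 0,"z": 0.015,"ax": 0,"ay": 0,"az": 0,"hand": 8},
  ],
)

```text
clock: 23.8
eef_pos: [474.1, 123.5, 135.4]
tcp_rot: [-2.979, -0.5, -0.164]
contact_force: [-9.4, -5.4, 12.7]
opening: 0.154
grasp_force: 118.0
```

```bash
python3 st.py
```

```text
seat TCP [ 0.709 -0.104 60.236] F seat [-2.479 -3.776 16.047] M [-0.833  0.666 -0.438] ya -106.51588942570108 tilt [-0.  0.] 23.8 13.124001891886717
to tool xy of seat x,y unit: [ 0.959 -0.284 -0.   ] [-0.284 -0.959  0.   ]
```

Call:
drive_tool(
  plan=[
    {"x": 0,"y": 0,"z": 0.015,"ax": 0,"ay": 0,"az": 0,"hand": 8},
    {"x": 0,"y": 0,"z": 0.015,"ax": 0,"ay": 0,"az": 0,"hand": 8},
  ],
)

```text
clock: 24.0
eef_pos: [474.4, 123.5, 135.3]
tcp_rot: [-2.979, -0.5, -0.164]
contact_force: [-20.5, -6.5, 26.8]
opening: 0.156
grasp_force: 121.5
```

```bash
python3 st.py
```

```text
seat TCP [ 0.857 -0.131 59.991] F seat [-5.059 -3.019 33.85 ] M [-0.858  0.863 -0.448] ya -106.521170171753 tilt [0. 0.] 24.0 13.313529351700351
to tool xy of seat x,y unit: [ 0.959 -0.284  0.   ] [-0.284 -0.959  0.   ]
```

Call:
drive_tool(
  plan=[
    {"x": 0,"y": 0,"z": 0,"ax": 0,"ay": 0,"az": 0,"hand": 36},
    {"x": 0,"y": 0,"z": 0,"ax": 0,"ay": 0,"az": 0,"hand": 36},
    {"x": 0,"y": 0,"z": -0.1,"ax": 0,"ay": 0,"az": 0,"hand": 36},
    {"x": 0,"y": 0,"z": -0.6,"ax": 0,"ay": 0,"az": 0,"hand": 36},
    {"x": 0,"y": 0,"z": -1.4,"ax": 0,"ay": 0,"az": 0,"hand": 36},
    {"x": 0,"y": 0,"z": -2.2,"ax": 0,"ay": 0,"az": 0,"hand": 36},
    {"x": 0,"y": 0,"z": -2.8,"ax": 0,"ay": 0,"az": 0,"hand": 36},
    {"x": 0,"y": 0,"z": -2.8,"ax": 0,"ay": 0,"az": 0,"hand": 36},
  ],
)

```text
clock: 24.8
eef_pos: [406.9, 112.9, 260.1]
tcp_rot: [-2.974, -0.507, -0.166]
contact_force: [0.7, -0.0, -0.8]
opening: 0.425
grasp_force: 0.0
```

```bash
python3 st.py; python3 - <<'E'
from fit import *
I=np.zeros((600,800,3),np.uint8); z=RS[:,2]; S2=S+8*z
M=[(circ(S2,RS,33),(0,0,255)),(circ(S2+30*z,RS,30),(0,255,0)),(circ(S2+54*z,RS,9),(255,0,0)),(circ(S2+69*z,RS,9),(255,0,255))]
fs={}
for n in("top","side"):
    f=imaging.grab_frame(n)[:,:,::-1];cv2.imwrite(f"pics/{n}_9.png",f);fs[n]=f
f=fs["side"];I[:480,:400]=over(f,"side",300,205,40,48,10,[]);I[:480,400:]=over(f,"side",300,205,40,48,10,M)
cv2.imwrite("pics/v9.png",cv2.convertScaleAbs(I,alpha=1.3,beta=0))
E
```

```text
seat TCP [  4.207   0.601 202.264] F seat [ 0.223 -0.156 -1.023] M [-0.054  0.217  0.051] ya -106.52758240257153 tilt [0.008 0.002] 24.8 36.28836872507994
to tool xy of seat x,y unit: [ 0.959 -0.284  0.008] [-0.284 -0.959  0.002]
```

View pics/v9.png

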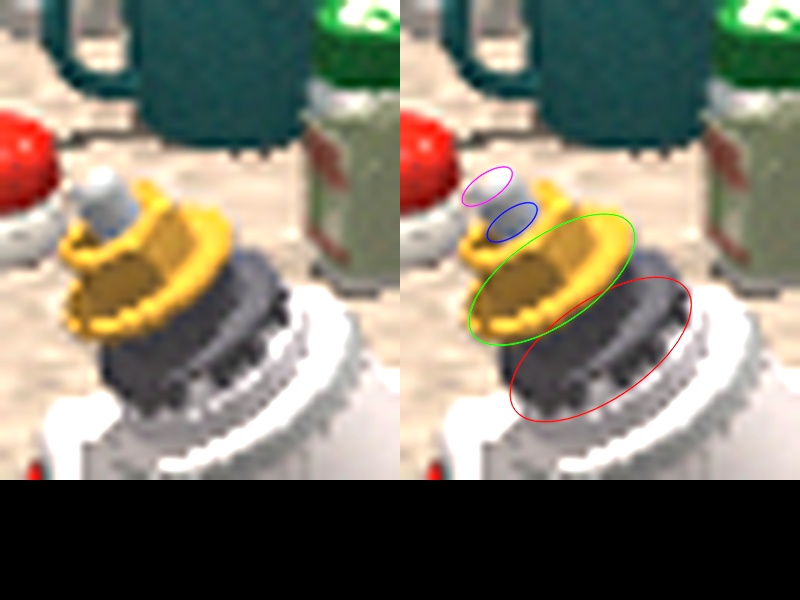

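The final side view shows the brass collar flat on the burr's hub near (150,270). The burr sits on the shoulder near (195,340), and about 19 mm of shaft stands out, with its tip at (98,175). The mug, timer and jar haven't moved, so I'm handing it in.

```bash
python3 -c "
from rig import r
print(r.sign_off())"
```

```text
the job is handed in; nothing more can be done
None
```

The mill is back together and handed in at about 25 s of the 64 s: burr home over the dogs, collar flat on it, and the shaft drawn to its upper stop and pushed fully back in (about 10 mm of travel). The bystanders show no sign of having moved in the last side picture, and the hand-in gave no verdict.

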